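Open the soaking jars and put the dies in to soak

TASK

The stone dies have to soak before trimming: pull the drawer well open, work every rubber stopper out of its jar and stow it in the drawer, then shut the drawer fully, and put one die into each of the three jars. The stoppers are wedged tight, so rock them side to side as you lift: do not pull a jar up out of its holder, and leave the bowl, the spatula and the plaster cast where they are.

Things in the scene. Friction and masses are not known exactly. Their poses are not given: they have to be found in the camera images.
- cabinet: Low white drawer unit, fixed on the counter, 250 mm deep, 300 mm wide, 110 mm high, its grey front towards the robot. Origin at the centre of its underside; x points from the front to the back, y along its width. Its one drawer slides straight out along its -x axis and stays where it is left (about 1 N of friction).
- cabinet_drawer0 (a joint): How far the drawer is pulled out, m: 0 is shut, at most 0.17.
- cabinet_drawer0_handle (a point): Middle of the drawer's steel bar handle: a level round bar 11 mm thick and 120 mm long, along the unit's y axis, 35 mm in front of the drawer's face, 72 mm above the counter. Moves with the drawer; axes those of the unit.
- drawer_in (a point): Centre of the drawer's inner floor, 22 mm above the counter; moves with the drawer, axes those of the unit. The floor is 205 mm along x, 258 mm along y; walls 66 mm high; 76 mm clear from the floor to the underside of the unit's top. Only the -x part of the drawer is uncovered when it is pulled out: shut, this point lies 1.5 mm behind the unit's middle, 126.5 mm behind its front edge.
- rack: Low fixed aluminium holder, 24 mm high, with three square white soaking jars in a row along its y axis, 105 mm apart (at y -105, 0, +105 mm, x -110 mm from its origin, which lies on the counter behind the jars). Stoppers seated in the jars grip hard: raising one straight up takes 29 to 41 N, but lifting a jar in the holder only about 13 N, so the jar would come up too.
- jar0_in (a point): Centre of the inner floor of jar 0, 10 mm above the counter. The jar is 72 mm square with 4 mm walls (64 mm square and 56 mm deep inside); its rim is 66 mm above the counter. x and y are parallel to its sides and to the holder's. Sprung rubber strips 9 mm below the rim on the -x and +x sides narrow the open mouth to 52 mm along x; along y it is 64 mm.
- jar0 (a joint): How far jar 0 has risen in its holder, m: 0 when it stands properly, at most 0.05. It can only move straight up, and sinks back slowly when let go of.
- stopper0: Dark rubber stopper of jar 0, 0.12 kg (None if absent: that jar is open). Origin at the centre of its underside; axes as the jar's. Square plug 54 mm wide (top 57), z 0-26 mm; head 64 mm square, z 26-36; fin to grip z 36-64, 16 mm thick in x, 40 long in y. Seated 22 mm deep; rubber holds it at z 13: tilted 0.15 rad either way about there and raised 1-3 mm a swing, it is free after 15 mm.
- jar1_in (a point): Centre of the inner floor of jar 1, 10 mm above the counter. The jar is 72 mm square with 4 mm walls (64 mm square and 56 mm deep inside); its rim is 66 mm above the counter. x and y are parallel to its sides and to the holder's. Sprung rubber strips 9 mm below the rim on the -x and +x sides narrow the open mouth to 52 mm along x; along y it is 64 mm.
- jar1 (a joint): How far jar 1 has risen in its holder, m: 0 when it stands properly, at most 0.05. It can only move straight up, and sinks back slowly when let go of.
- stopper1: Dark rubber stopper of jar 1, 0.12 kg (None if absent: that jar is open). Origin at the centre of its underside; axes as the jar's. Square plug 54 mm wide (top 57), z 0-26 mm; head 64 mm square, z 26-36; fin to grip z 36-64, 16 mm thick in x, 40 long in y. Seated 22 mm deep; rubber holds it at z 13: tilted 0.15 rad either way about there and raised 1-3 mm a swing, it is free after 15 mm.
- jar2_in (a point): Centre of the inner floor of jar 2, 10 mm above the counter. The jar is 72 mm square with 4 mm walls (64 mm square and 56 mm deep inside); its rim is 66 mm above the counter. x and y are parallel to its sides and to the holder's. Sprung rubber strips 9 mm below the rim on the -x and +x sides narrow the open mouth to 52 mm along x; along y it is 64 mm.
- jar2 (a joint): How far jar 2 has risen in its holder, m: 0 when it stands properly, at most 0.05. It can only move straight up, and sinks back slowly when let go of.
- stopper2: Dark rubber stopper of jar 2, 0.12 kg (None if absent: that jar is open). Origin at the centre of its underside; axes as the jar's. Square plug 54 mm wide (top 57), z 0-26 mm; head 64 mm square, z 26-36; fin to grip z 36-64, 16 mm thick in x, 40 long in y. Seated 22 mm deep; rubber holds it at z 13: tilted 0.15 rad either way about there and raised 1-3 mm a swing, it is free after 15 mm.
- die0: Small off-white stone die (a plaster model of one tooth, 0.03 kg) that stands on the counter on the robot's side of the jars: a square block 18 mm wide and 26 mm high with a round crown 14 mm across and 14 mm high on top, 40 mm in all. Origin at the centre of its underside, z through the crown.
- die1: Small off-white stone die (a plaster model of one tooth, 0.03 kg) that stands on the counter on the robot's side of the jars: a square block 18 mm wide and 26 mm high with a round crown 14 mm across and 14 mm high on top, 40 mm in all. Origin at the centre of its underside, z through the crown.
- die2: Small off-white stone die (a plaster model of one tooth, 0.03 kg) that stands on the counter on the robot's side of the jars: a square block 18 mm wide and 26 mm high with a round crown 14 mm across and 14 mm high on top, 40 mm in all. Origin at the centre of its underside, z through the crown.
- cast: Bystander: horseshoe-shaped plaster cast, about 70 mm across and 22 mm high, just behind the jars. Origin at the centre of its underside.
- bowl: Bystander: dark mixing bowl, 110 mm across and 60 mm high, to the robot's right. Origin at the centre of its underside.
- spatula: Bystander: spatula with a wooden handle, 200 mm long, lying to the robot's left.

How it is judged (in metres and radians):
On the way, in this order (a step that is already met when the one before it is completed fails the run):
1. the drawer is pulled well open (more than 0.10 m) (value of joint cabinet_drawer0 above 0.1 m), for 0.2 s.
2. every stopper is out of its jar and lies in the open drawer (x of stopper0 in the frame of drawer_in between -0.105 and 0.105 m and y of stopper0 in the frame of drawer_in between -0.135 and 0.135 m and z of stopper0 in the frame of drawer_in between -0.01 and 0.07 m and x of stopper1 in the frame of drawer_in between -0.105 and 0.105 m and y of stopper1 in the frame of drawer_in between -0.135 and 0.135 m and z of stopper1 in the frame of drawer_in between -0.01 and 0.07 m and x of stopper2 in the frame of drawer_in between -0.105 and 0.105 m and y of stopper2 in the frame of drawer_in between -0.135 and 0.135 m and z of stopper2 in the frame of drawer_in between -0.01 and 0.07 m and value of joint cabinet_drawer0 above 0.05 m), for 0.2 s.
At the end, for the whole second after the job is handed in: Every stopper lies in the drawer and the drawer is shut (to within 8 mm); each of the three jars stands fully down in its holder (to within 4 mm) with a die inside it; stoppers and dies are let go and at rest (x of stopper0 in the frame of drawer_in between -0.105 and 0.105 m and y of stopper0 in the frame of drawer_in between -0.135 and 0.135 m and z of stopper0 in the frame of drawer_in between -0.01 and 0.07 m and x of stopper1 in the frame of drawer_in between -0.105 and 0.105 m and y of stopper1 in the frame of drawer_in between -0.135 and 0.135 m and z of stopper1 in the frame of drawer_in between -0.01 and 0.07 m and x of stopper2 in the frame of drawer_in between -0.105 and 0.105 m and y of stopper2 in the frame of drawer_in between -0.135 and 0.135 m and z of stopper2 in the frame of drawer_in between -0.01 and 0.07 m and ((x of die0 in the frame of jar0_in between -0.032 and 0.032 m and y of die0 in the frame of jar0_in between -0.032 and 0.032 m and z of die0 in the frame of jar0_in between -0.01 and 0.045 m) or (x of die1 in the frame of jar0_in between -0.032 and 0.032 m and y of die1 in the frame of jar0_in between -0.032 and 0.032 m and z of die1 in the frame of jar0_in between -0.01 and 0.045 m) or (x of die2 in the frame of jar0_in between -0.032 and 0.032 m and y of die2 in the frame of jar0_in between -0.032 and 0.032 m and z of die2 in the frame of jar0_in between -0.01 and 0.045 m)) and ((x of die0 in the frame of jar1_in between -0.032 and 0.032 m and y of die0 in the frame of jar1_in between -0.032 and 0.032 m and z of die0 in the frame of jar1_in between -0.01 and 0.045 m) or (x of die1 in the frame of jar1_in between -0.032 and 0.032 m and y of die1 in the frame of jar1_in between -0.032 and 0.032 m and z of die1 in the frame of jar1_in between -0.01 and 0.045 m) or (x of die2 in the frame of jar1_in between -0.032 and 0.032 m and y of die2 in the frame of jar1_in between -0.032 and 0.032 m and z of die2 in the frame of jar1_in between -0.01 and 0.045 m)) and ((x of die0 in the frame of jar2_in between -0.032 and 0.032 m and y of die0 in the frame of jar2_in between -0.032 and 0.032 m and z of die0 in the frame of jar2_in between -0.01 and 0.045 m) or (x of die1 in the frame of jar2_in between -0.032 and 0.032 m and y of die1 in the frame of jar2_in between -0.032 and 0.032 m and z of die1 in the frame of jar2_in between -0.01 and 0.045 m) or (x of die2 in the frame of jar2_in between -0.032 and 0.032 m and y of die2 in the frame of jar2_in between -0.032 and 0.032 m and z of die2 in the frame of jar2_in between -0.01 and 0.045 m)) and value of joint each of jar0, jar1, jar2 below 0.004 m and linear speed of each of stopper0, stopper1, stopper2, die0, die1, die2 below 0.02 m/s and value of joint cabinet_drawer0 below 0.008 m); the robot touches nothing.
It fails at once if a jar is pulled up more than 15 mm in its holder (value of joint any of jar0, jar1, jar2 above 0.015 m).
It fails at once if the bowl, the spatula or the cast is moved more than 30 mm (distance of any of cast, bowl, spatula from where it was at the start of the episode above 0.03 m).
Of stopper0, stopper1, stopper2 only 2 to 3 are there at a start; the rules pass over those that are not, and their reading is None.
At some moment in a run one of die0, die1, die2 may be knocked a few centimetres aside while the robot is not near it.
Once in a run the grip may slacken for a moment while it holds something.
It also fails if it takes over 210 s, if anything falls off the work surface, if the arm or the gripper's body presses on something with over 40 N, if the wrist force passes 120 N, or if a joint passes its speed limit or range.

ROBOT

A 6-joint arm with a two-finger parallel gripper is mounted at the origin on the work surface. World frame = base frame: x ahead of the robot, y to its left, z up, the work surface at z = 0. Lengths are in m, angles in degrees, forces in N, time in s.
With the tool pointing down it reaches from about 0.4 to 0.825 m from the base axis. Payload 7 kg.
Tool frame: the origin (TCP) lies on the centre line of the jaws, within the pads' length; the fingertips stand r.tip_reach ahead of it and the grasp point (between the pads) is the TCP (r.tip_reach is the distance from the TCP to the fingertips, in m); z points along the fingers, y is the line along which they close (so a half turn about z gives the same grasp; the last joint's range is limited). The gripper opens to 88 mm and grips with 3 to 60 N. Pads are 19 mm wide; open, the fingers measure 130 mm over their backs; the gripper's body (78 mm by 193 mm) begins 47 mm behind the grasp point.
Start: joints at [86.007, 20.546, 0.682, 0, -70.136, -16.507], TCP at [0.236, 0.632, 0.246] pointing down, gripper open.
Joint ranges: [-176.03, 176.03], [-82.01, 121.73], [-58.28, 71.71], [-173.87, 95.51], [-174.79, -0.11], [-173.66, 173.66]. Speed limits (degrees/s): [136.94, 136.94, 172.46, 180, 180, 180].

INTERFACE

Orientations are given as [roll, pitch, yaw] about the fixed x, y, z axes, in that order (R = Rz(yaw) Ry(pitch) Rx(roll)).
In Python, from plant import sensors, cams, r gives the robot as it stands.
- The arm moves only by the tool drive_tool, never from a script. Its argument "rows" is a list of rows, each an object of numbers: "fingers": the gripper's target within -1 to 1 (fully open at 1, half-way at 0, shut at -1); "x", "y", "z": the shift along the tool's x, y, z in m; "spin": the turn about the tool's z in rad. A call has 1 to 10 rows; each row is the pose to reach, as a shift and turn from the pose commanded when the call began, along the tool's axes at that moment; what a row does not reach only later rows make up. A row lasts 1/8 s, in which the tool goes at most 62.5 mm and 10.7 degrees, less where a joint would pass 70% of its speed; a pose out of reach is approached as far as the arm can. A call with a gripper value outside its range is refused whole. The fingers move at their own pace and stop on an object; "newtons" is the grip in N (left out, the last holds). Time passes only in rows, so rows that repeat a pose let the fingers close. It gives the time, the measured TCP pose, the force, the opening and the grip force at its end, in the units of the state.
- sensors.get_state(): the state, without advancing time (a new reading comes with each control period).
- cams.capture(name): name is "side" or "top"; returns a dict with "pixels" (400x640x3 uint8, red, green, blue), "intrinsics" (3x3 intrinsics, pixels), "k1" (the pictures are not rectified: a ray, as slopes to the right and down, at radius r is drawn at 1 + k1 r^2 times it, then the intrinsics apply), "eye" and "orientation" of the camera in the world. Camera axes: x right, y up, looking along -z (the intrinsics and any distortion apply to the point x, -y, -z); pixel columns grow to the right and rows downward; lengths in m; the calibration is good to about 2 mm. A picture is of the moment at which its call begins. There is no depth.
- r.close_job(): hands the job in; it is judged then, once.
The state is a dict: "time_s": time; "joints": joint angles; "qd": joint speeds; "joint_torque": joint torques, N m; "tcp_pos": TCP position; "eef_rot": TCP orientation; "contact_force": force on the tool from outside, world axes, zero at the start; "moment": the same for the moment, N m; "gripper_width": finger opening in m; "gripper_force": force on a finger pad.
Only numpy, scipy, OpenCV 4.12 (cv2) and the standard library are available. Lean on these libraries where they do the work, as an engineer would, in place of code of your own. Each camera call takes 0.05 s, during which the arm holds its last target. There are 200 camera calls.

## Working session

There is one attempt and no reset: what is moved stays moved. The work goes in short steps, Python scripts to look and compute and a tool call to move; the robot and the scene stay as the last step left them, time stands still between calls to the robot, and variables do not carry over. Pictures are saved under pics/ and viewed, at most 14 in all, crops included, and the job is handed in when it is done.

Besides the shell and the picture viewer there is one more tool, called after "Emit:" as name([rows], argument=value, ...), one row to a line, values as JSON. drive_tool: Moves the arm, as the interface text tells. Its arguments: {"type":"object","properties":{"rows":{"type":"array"},"newtons":{"type":"number"}},"required":["rows"]}

```bash
mkdir -p pics; ls; cat > h.py <<'E'
import numpy as np, cv2
from scipy.spatial.transform import Rotation as Ro
from plant import sensors, cams, r
def cap(n,f=None):
    c=cams.capture(n)
    if f: cv2.imwrite('pics/'+f,cv2.cvtColor(np.asarray(c['pixels']),cv2.COLOR_RGB2BGR))
    return c
def Rc(c):
    o=np.array(c['orientation'],float)
    if o.shape==(3,3): return o
    return Ro.from_euler('xyz',o,degrees=True).as_matrix() if o.size==3 else Ro.from_quat(o).as_matrix()
def ray(c,u,v):
    K=np.array(c['intrinsics']);k=c['k1']
    p=cv2.undistortPoints(np.array([[[u,v]]],float),K,np.array([k,0,0,0.]))[0,0]
    return np.array(c['eye']),Rc(c)@np.array([p[0],-p[1],-1])
def onz(c,u,v,z):
    e,d=ray(c,u,v); return e+d*(z-e[2])/d[2]
def proj(c,P):
    q=Rc(c).T@(np.array(P,float)-np.array(c['eye'])); x,y=q[0]/-q[2],-q[1]/-q[2]
    f=1+c['k1']*(x*x+y*y);K=np.array(c['intrinsics'])
    return K[0,0]*x*f+K[0,2],K[1,1]*y*f+K[1,2]
def tri(c1,p1,c2,p2):
    e1,d1=ray(c1,*p1);e2,d2=ray(c2,*p2)
    t=np.linalg.lstsq(np.c_[d1,-d2],e2-e1,rcond=None)[0]
    a,b=e1+d1*t[0],e2+d2*t[1]; return (a+b)/2,np.linalg.norm(a-b)
E
python3 - <<'E'
from h import *
for n in('top','side'):
    c=cap(n,n+'0.png'); print({k:c[k] for k in c if k!='pixels'})
print(sensors.get_state(), r.tip_reach)
E
```

```text
pics
{'intrinsics': array([[432.61844957,   0.        , 323.63379987],
       [  0.        , 432.61844957, 194.90158819],
       [  0.        ,   0.        ,   1.        ]]), 'k1': -0.07927626178538613, 'eye': array([ 0.48659958, -0.0095054 ,  1.33896916]), 'orientation': array([  3.84720845,   0.12340832, -91.64092908])}
{'intrinsics': array([[361.42287744,   0.        , 317.51949973],
       [  0.        , 361.42287744, 200.35368747],
       [  0.        ,   0.        ,   1.        ]]), 'k1': -0.06108791663849266, 'eye': array([ 0.45617807, -0.78517435,  0.85601999]), 'orientation': array([45.74075553,  1.12598502, -8.60941886])}
{'time_s': 0.1, 'joints': array([ 8.60071397e+01,  2.05877496e+01,  6.39598735e-01, -1.73940989e-02,
       -7.01375395e+01, -1.65060584e+01]), 'qd': array([-0.08346152, -0.1926552 ,  0.11013062,  0.05585212, -0.04948627,
        0.03578758]), 'joint_torque': array([-2.05079392e-03, -5.84164131e+01,  2.93748897e+01,  7.01556936e+00,
        1.01646248e-02, -5.36915366e-05]), 'tcp_pos': array([0.23626855, 0.6318573 , 0.2447171 ]), 'eef_rot': array([ 1.79913195e+02, -8.66961768e-03, -2.05048342e+01]), 'contact_force': array([0.3855048 , 0.20701047, 0.37885793]), 'moment': array([ 0.02406611, -0.04880504,  0.00630746]), 'gripper_force': 0.0, 'gripper_width': 0.08791013361396664} 0.019
```

View pics/top0.png

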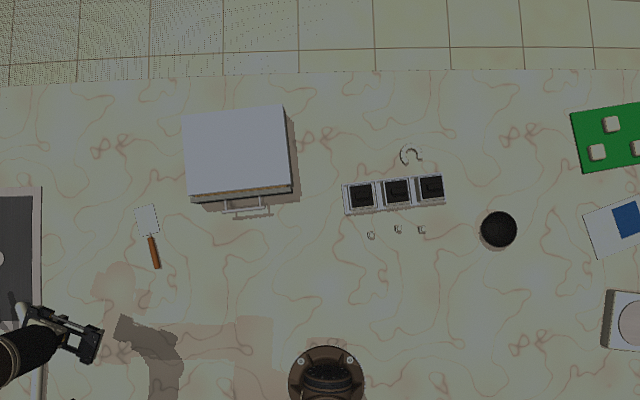

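View pics/side0.png

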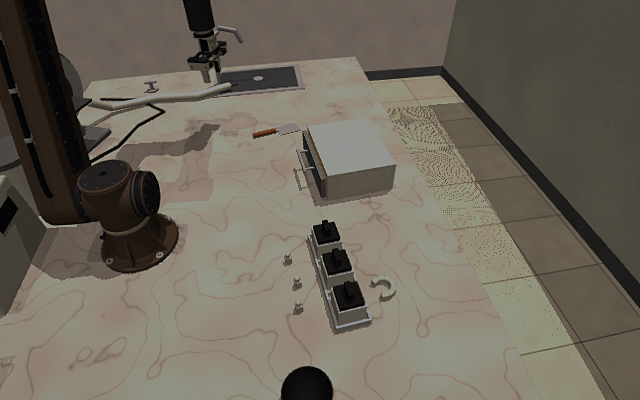

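The top view shows the cabinet (185-297, 105-203) with its handle near (245,210), three stoppered jars at (361,195), (398,190) and (430,187), and dies at (371,236), (398,229) and (421,230). The cast is at (411,155) and the bowl at (498,229). All three stoppers are there.

```bash
python3 - <<'E'
import cv2
a=cv2.imread('pics/top0.png'); b=cv2.imread('pics/side0.png')
g=lambda im:cv2.convertScaleAbs(im,alpha=1.5)
cv2.imwrite('pics/c1.png',g(cv2.resize(a[140:250,330:460],None,fx=6,fy=5.4,interpolation=cv2.INTER_CUBIC)))
E
python3 - <<'E'
from h import *
a=cv2.imread('pics/top0.png'); b=cv2.imread('pics/side0.png')
class D(dict):pass
c=cap('top')
hsv=cv2.cvtColor(a,cv2.COLOR_BGR2HSV)
print('stop')
m=((a.max(2)<60)).astype(np.uint8); m[:, :340]=0;m[:,460:]=0;m[215:]=0;m[:170]=0
n,l,s,ce=cv2.connectedComponentsWithStats(m)
for i in range(1,n):
    if s[i,4]>100: 
        cnt=cv2.findContours((l==i).astype(np.uint8),0,2)[0][0]; print(s[i],ce[i],cv2.minAreaRect(cnt),onz(c,*ce[i],.08))
# cabinet top
m=((hsv[...,1]<25)&(a.min(2)>120)).astype(np.uint8); m[:, :170]=0;m[:,310:]=0;m[230:]=0;m[:90]=0
n,l,s,ce=cv2.connectedComponentsWithStats(m); i=1+np.argmax(s[1:,4])
cnt=cv2.findContours((l==i).astype(np.uint8),0,2)[0][0]; R=cv2.minAreaRect(cnt); print(s[i],R)
for p in cv2.boxPoints(R): print(p,onz(c,*p,.11))
print(a[150,240],a[212,240],a[212,200])
E
```

```text
stop
[420 176  24  23 460] [431.5        186.88913043] ((431.60009765625, 186.79998779296875), (21.08590316772461, 21.830114364624023), 82.87498474121094) [ 0.58574613 -0.32618377  0.08      ]
[385 180  24  23 465] [396.44946237 191.11397849] ((396.453857421875, 191.1307830810547), (21.209938049316406, 21.706079483032227), 82.87498474121094) [ 0.57627292 -0.22235999  0.08      ]
[350 184  24  24 463] [361.11015119 195.55291577] ((361.1230773925781, 195.484619140625), (21.333974838256836, 21.706079483032227), 82.87498474121094) [ 0.56625459 -0.1184603   0.08      ]
[ 170   90  128  106 9394] ((233.5, 142.5), (105.0, 127.0), 90.0)
[170.  90.] [0.89147255 0.43370235 0.11      ]
[297.  90.] [0.87730331 0.05947591 0.11      ]
[297. 195.] [0.5711894  0.06661403 0.11      ]
[170. 195.] [0.58173181 0.43287052 0.11      ]
[140 132 128] [109 122 116] [122 131 127]
```

View pics/c1.png

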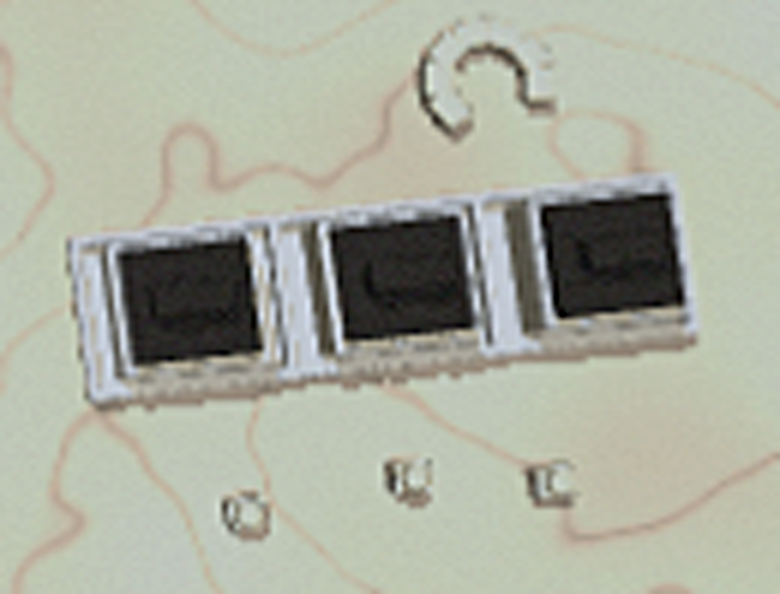

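The crop shows three black heads in a row, with fins along the holder's y axis and yaw about 5.4°. The dies sit in front at roughly (371,236), (398,229) and (421,230) in the full picture. The head spacing measures 104.3 mm against 105 mm given, so it fits.

```bash
python3 - <<'E'
from h import *
a=cv2.imread('pics/top0.png').astype(int); c=cap('top')
m=((a[...,0]-a[...,2]>4)&(a.min(2)>115)).astype(np.uint8); m[:, :170]=0;m[:,310:]=0;m[230:]=0;m[:90]=0
n,l,s,ce=cv2.connectedComponentsWithStats(m); i=1+np.argmax(s[1:,4])
cnt=cv2.findContours((l==i).astype(np.uint8),0,2)[0][0]
q=np.array([onz(c,*p[0],.11)[:2] for p in cnt],np.float32)
R=cv2.minAreaRect((q*1000).astype(np.float32)); print(s[i],R); print(cv2.boxPoints(R))
# rack whole: handle crop & dies
im=cv2.imread('pics/top0.png')
h=cv2.resize(im[180:225,180:300],None,fx=6,fy=6,interpolation=cv2.INTER_CUBIC)
d=cv2.resize(im[215:250,355:435],None,fx=9,fy=9,interpolation=cv2.INTER_CUBIC)
cv2.imwrite('pics/c2.png',cv2.convertScaleAbs(np.vstack([h[:, :720],d[:300]]),alpha=1.5))
E
```

```text
[ 181  104  110   91 8211] ((710.6500244140625, 244.14370727539062), (233.85862731933594, 299.05584716796875), 4.766554832458496)
[[581.69995  383.4381  ]
 [606.5503    85.41654 ]
 [839.6001   104.849304]
 [814.74976  402.87088 ]]
```

View pics/c2.png

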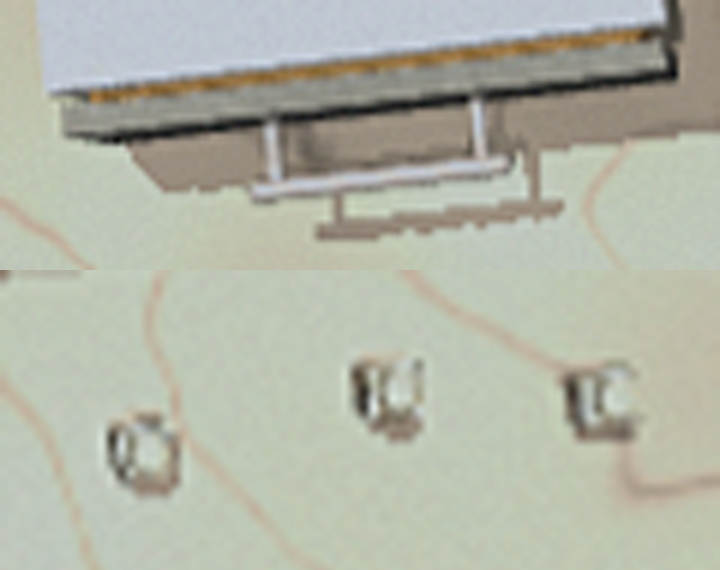

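The crop shows the handle bar from about (222.5,211.3) to (265,207) in full-picture pixels. The die crowns are near (372,235.6), (399.4,227.6) and (423.3,229).

```bash
cat >> h.py <<'E'
def go(P,yaw=None,s=None,cmd=None):
    "shift in tool axes from the current pose to world P, and spin"
    s=s or sensors.get_state(); R=Ro.from_euler('xyz',s['eef_rot'],degrees=True).as_matrix()
    d=R.T@(np.array(P)-s['tcp_pos']); o={k:round(float(v),4) for k,v in zip('xyz',d)}
    if yaw is not None: o['spin']=round(float(-np.deg2rad((yaw-s['eef_rot'][2]+180)%360-180)),4)
    print(o)
E
python3 - <<'E'
from h import *
c=cap('top');d=cap('side')
L,Rr=onz(c,222.5,211.3,.072),onz(c,265,207,.072); print('handle',L,Rr,(L+Rr)/2,np.linalg.norm(L-Rr),np.degrees(np.arctan2(-(L-Rr)[0],(L-Rr)[1])))
print('handle side proj',proj(d,(L+Rr)/2))
for p in((371.9,235.6),(399.4,227.6),(423.3,228.9)):
    P=onz(c,*p,.036); print('die',P,'side px',proj(d,P))
# gap to cabinet model: front-face edge of the top
y=np.deg2rad(4.9);X=np.array([np.cos(y),np.sin(y)]);Y=np.array([-X[1],X[0]])
print('front top mid', X@(594,234)/1000., X@((L+Rr)/2)[:2])
print('far edge',X@(827,254)/1000)
M=(L+Rr)/2
go([M[0],M[1],.2],-85.1)
E
```

```text
handle [0.53206794 0.28962228 0.072     ] [0.54122158 0.16382318 0.072     ] [0.53664476 0.22672273 0.072     ] 0.12613168582555195 4.161731260194031
handle side proj (np.float64(301.496147192009), np.float64(159.44395701700336))
die [ 0.44760921 -0.1506319   0.036     ] side px (np.float64(286.69250495993157), np.float64(253.89245965044503))
die [ 0.46906579 -0.23441584  0.036     ] side px (np.float64(297.5034087333827), np.float64(277.59932742447955))
die [ 0.4629045  -0.30668577  0.036     ] side px (np.float64(298.2703592672312), np.float64(301.70357619432923))
front top mid 0.6118166659515424 0.5540494421744667
far edge 0.8456734584267709
{'x': 0.4232, 'y': 0.2745, 'z': 0.0454, 'spin': 1.1275}
```

Emit:
drive_tool([
  {"x": 0.05,"y": 0.03,"z": 0,"spin": 0.12,"fingers": -0.5},
  {"x": 0.1,"y": 0.06,"z": 0,"spin": 0.25,"fingers": -0.5},
  {"x": 0.15,"y": 0.09,"z": 0,"spin": 0.4,"fingers": -0.5},
  {"x": 0.2,"y": 0.12,"z": 0,"spin": 0.55,"fingers": -0.5},
  {"x": 0.25,"y": 0.16,"z": 0,"spin": 0.7,"fingers": -0.5},
  {"x": 0.3,"y": 0.2,"z": 0.02,"spin": 0.85,"fingers": -0.5},
  {"x": 0.35,"y": 0.235,"z": 0.04,"spin": 1.0,"fingers": -0.5},
  {"x": 0.4,"y": 0.26,"z": 0.045,"spin": 1.1275,"fingers": -0.5},
  {"x": 0.423,"y": 0.2745,"z": 0.045,"spin": 1.1275,"fingers": -0.5},
  {"x": 0.423,"y": 0.2745,"z": 0.045,"spin": 1.1275,"fingers": -0.5},
], newtons=30)

```text
time_s: 1.55
tcp_pos: [0.5374, 0.2251, 0.2002]
eef_rot: [180.0, -0.0, -85.3]
contact_force: [0.5, 0.0, 0.5]
gripper_width: 0.0218
gripper_force: 0.0
```

```bash
python3 - <<'E'
from h import *
s=sensors.get_state(); print(s['tcp_pos'],s['eef_rot'],s['gripper_width'])
go([.534,.2265,.076],-85.1)
E
```

```text
[0.53738219 0.22512674 0.2002251 ] [ 1.79973144e+02 -2.79953530e-02 -8.52790645e+01] 0.02180460580483713
{'x': -0.0017, 'y': 0.0032, 'z': 0.1242, 'spin': -0.0031}
```

Emit:
drive_tool([
  {"x": -0.002,"y": 0.003,"z": 0.05,"fingers": -0.5},
  {"x": -0.002,"y": 0.003,"z": 0.08,"fingers": -0.5},
  {"x": -0.002,"y": 0.003,"z": 0.095,"fingers": -0.5},
  {"x": -0.002,"y": 0.003,"z": 0.102,"fingers": -0.5},
  {"x": -0.002,"y": 0.003,"z": 0.109,"fingers": -0.5},
  {"x": -0.002,"y": 0.003,"z": 0.114,"fingers": -0.5},
  {"x": -0.002,"y": 0.003,"z": 0.119,"fingers": -0.5},
  {"x": -0.002,"y": 0.003,"z": 0.124,"fingers": -0.5},
])

```text
invalid input
```

Emit:
drive_tool([
  {"fingers": -1},
  {"fingers": -1},
  {"fingers": -1},
  {"fingers": -1},
])

```text
invalid input
```

```bash
python3 - <<'E'
from h import *
d=cap('side','s1.png')
im=cv2.imread('pics/s1.png'); cv2.imwrite('pics/s1c.png',cv2.convertScaleAbs(cv2.resize(im[90:240,230:430],None,fx=4,fy=4,interpolation=cv2.INTER_CUBIC),alpha=1.4))
s=sensors.get_state(); print(s['tcp_pos'],s['contact_force'],s['gripper_width'],s['gripper_force'])
E
```

```text
[0.53681753 0.22613414 0.20034827] [-0.34362404  0.53184782  0.58337611] 0.02173256537820363 0.0
```

View pics/s1c.png

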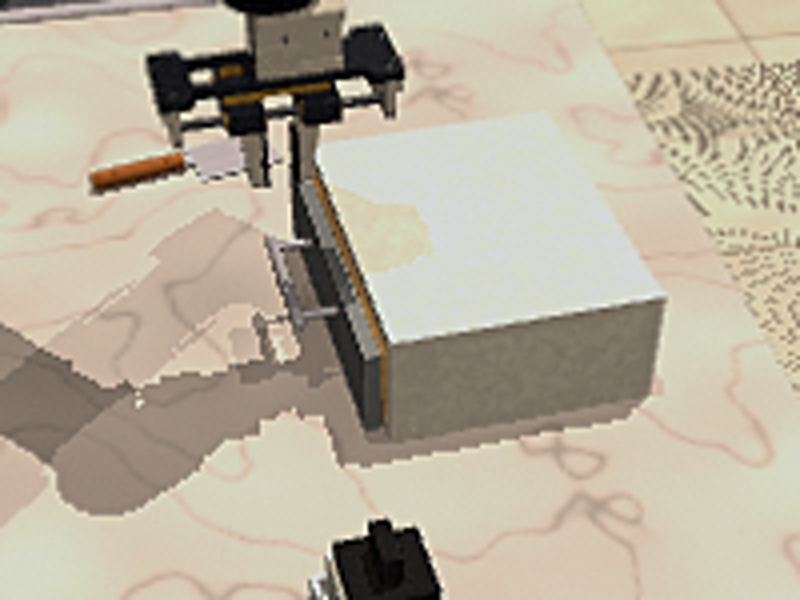

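The moves were refused because each row needs every field. The view shows the gripper above the handle, with the fingers straddling the bar's line at crop pixels (260-300,185) and clear of the cabinet.

Emit:
drive_tool([
  {"x": -0.002,"y": 0.003,"z": 0.05,"spin": 0,"fingers": -0.5},
  {"x": -0.002,"y": 0.003,"z": 0.08,"spin": 0,"fingers": -0.5},
  {"x": -0.002,"y": 0.003,"z": 0.095,"spin": 0,"fingers": -0.5},
  {"x": -0.002,"y": 0.003,"z": 0.102,"spin": 0,"fingers": -0.5},
  {"x": -0.002,"y": 0.003,"z": 0.109,"spin": 0,"fingers": -0.5},
  {"x": -0.002,"y": 0.003,"z": 0.114,"spin": 0,"fingers": -0.5},
  {"x": -0.002,"y": 0.003,"z": 0.119,"spin": 0,"fingers": -0.5},
  {"x": -0.002,"y": 0.003,"z": 0.124,"spin": 0,"fingers": -0.5},
])

```text
time_s: 2.6
tcp_pos: [0.5335, 0.2288, 0.0766]
eef_rot: [-180.0, 0.0, -85.1]
contact_force: [-0.4, -0.0, -0.1]
gripper_width: 0.0219
gripper_force: 0.0
```

Emit:
drive_tool([
  {"x": 0,"y": 0,"z": 0,"spin": 0,"fingers": -1},
  {"x": 0,"y": 0,"z": 0,"spin": 0,"fingers": -1},
  {"x": 0,"y": 0,"z": 0,"spin": 0,"fingers": -1},
  {"x": 0,"y": 0,"z": 0,"spin": 0,"fingers": -1},
])

```text
time_s: 3.1
tcp_pos: [0.5334, 0.2287, 0.0766]
eef_rot: [-180.0, 0.0, -85.1]
contact_force: [0.3, -0.3, -1.5]
gripper_width: 0.0098
gripper_force: 30.0
```

Emit:
drive_tool([
  {"x": 0,"y": 0.015,"z": 0,"spin": 0,"fingers": -1},
  {"x": 0,"y": 0.035,"z": 0,"spin": 0,"fingers": -1},
  {"x": 0,"y": 0.055,"z": 0,"spin": 0,"fingers": -1},
  {"x": 0,"y": 0.075,"z": 0,"spin": 0,"fingers": -1},
  {"x": 0,"y": 0.095,"z": 0,"spin": 0,"fingers": -1},
  {"x": 0,"y": 0.115,"z": 0,"spin": 0,"fingers": -1},
  {"x": 0,"y": 0.135,"z": 0,"spin": 0,"fingers": -1},
  {"x": 0,"y": 0.15,"z": 0,"spin": 0,"fingers": -1},
  {"x": 0,"y": 0.16,"z": 0,"spin": 0,"fingers": -1},
  {"x": 0,"y": 0.16,"z": 0,"spin": 0,"fingers": -1},
])

```text
time_s: 4.35
tcp_pos: [0.3731, 0.2148, 0.0766]
eef_rot: [180.0, -0.0, -85.1]
contact_force: [-1.7, 0.9, -2.8]
gripper_width: 0.0098
gripper_force: 30.0
```

Emit:
drive_tool([
  {"x": 0,"y": 0,"z": 0,"spin": 0,"fingers": -0.3},
  {"x": 0,"y": 0,"z": 0,"spin": 0,"fingers": -0.3},
  {"x": 0,"y": 0,"z": -0.05,"spin": 0,"fingers": -0.3},
  {"x": 0,"y": 0,"z": -0.11,"spin": 0,"fingers": 0},
  {"x": 0,"y": 0,"z": -0.124,"spin": 0,"fingers": 0},
  {"x": 0,"y": 0,"z": -0.124,"spin": 0,"fingers": 0},
])

```text
time_s: 5.1
tcp_pos: [0.3744, 0.2155, 0.2015]
eef_rot: [-179.9, 0.1, -85.1]
contact_force: [-0.4, -0.4, -0.7]
gripper_width: 0.0435
gripper_force: 0.0
```

```bash
python3 - <<'E'
from h import *
s=sensors.get_state(); print(s['tcp_pos'],s['eef_rot'],s['contact_force'])
d=cap('side','s2.png')
go([.5857,-.3262,.2],-84.64); go([.5763,-.2224,.2],-84.64); go([.5663,-.1185,.2],-84.64)
E
```

```text
[0.37444118 0.21545328 0.20147713] [-1.79902831e+02  1.22533014e-01 -8.51302965e+01] [-0.44739746 -0.41695345 -0.69265072]
{'x': 0.5571, 'y': -0.1652, 'z': -0.0, 'spin': -0.0086}
{'x': 0.4528, 'y': -0.1646, 'z': 0.0, 'spin': -0.0086}
{'x': 0.3485, 'y': -0.1635, 'z': 0.0001, 'spin': -0.0086}
```

View pics/s2.png

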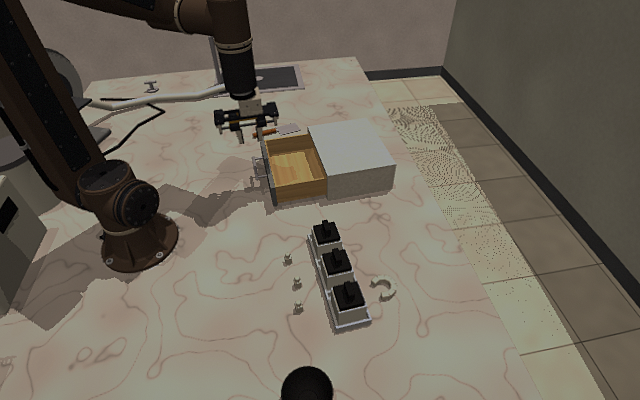

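The drawer is open about 160 mm, at (262-327,135-205), and the jars and dies are unchanged. Next I go to the left stopper.

Emit:
drive_tool([
  {"x": 0.05,"y": -0.023,"z": 0,"spin": -0.0086,"fingers": 0.1},
  {"x": 0.1,"y": -0.047,"z": 0,"spin": -0.0086,"fingers": 0.1},
  {"x": 0.15,"y": -0.07,"z": 0,"spin": -0.0086,"fingers": 0.1},
  {"x": 0.2,"y": -0.094,"z": 0,"spin": -0.0086,"fingers": 0.1},
  {"x": 0.25,"y": -0.117,"z": 0,"spin": -0.0086,"fingers": 0.1},
  {"x": 0.3,"y": -0.14,"z": 0,"spin": -0.0086,"fingers": 0.1},
  {"x": 0.33,"y": -0.155,"z": 0.01,"spin": -0.0086,"fingers": 0.1},
  {"x": 0.3485,"y": -0.1635,"z": 0.03,"spin": -0.0086,"fingers": 0.1},
  {"x": 0.3485,"y": -0.1635,"z": 0.03,"spin": -0.0086,"fingers": 0.1},
])

```text
time_s: 6.28
tcp_pos: [0.5648, -0.1196, 0.1664]
eef_rot: [179.6, 0.0, -84.8]
contact_force: [-0.4, 0.7, 0.5]
gripper_width: 0.0484
gripper_force: 0.0
```

```bash
python3 - <<'E'
from h import *
s=sensors.get_state(); print(s['tcp_pos'],s['eef_rot'],s['contact_force'])
go([.5663,-.1185,.102],-84.64)
d=cap('side','s3.png')
im=cv2.imread('pics/s3.png'); cv2.imwrite('pics/s3c.png',cv2.convertScaleAbs(cv2.resize(im[160:340,240:420],None,fx=3.3,fy=3.3,interpolation=cv2.INTER_CUBIC),alpha=1.6))
E
```

```text
[ 0.56482914 -0.11957556  0.16635714] [ 1.79582036e+02  1.41695410e-02 -8.47610687e+01] [-0.38296683  0.72902923  0.51991012]
{'x': -0.0009, 'y': -0.002, 'z': 0.0643, 'spin': -0.0021}
```

View pics/s3c.png

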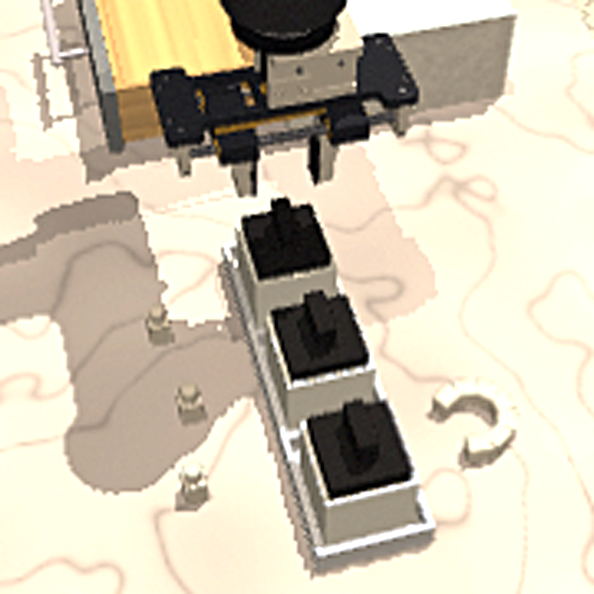

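The fingers straddle the left fin, at crop pixels (245-320,180). I descend in stages.

Emit:
drive_tool([
  {"x": 0,"y": 0,"z": 0,"spin": 0,"fingers": 0.1},
  {"x": 0,"y": 0,"z": 0.02,"spin": 0,"fingers": 0.1},
  {"x": 0,"y": 0,"z": 0.035,"spin": 0,"fingers": 0.1},
  {"x": 0,"y": 0,"z": 0.045,"spin": 0,"fingers": 0.1},
  {"x": 0,"y": 0,"z": 0.045,"spin": 0,"fingers": 0.1},
  {"x": 0,"y": 0,"z": 0.045,"spin": 0,"fingers": 0.1},
])

```text
time_s: 7.08
tcp_pos: [0.567, -0.1182, 0.1261]
eef_rot: [-180.0, -0.0, -84.6]
contact_force: [0.2, -0.2, 0.5]
gripper_width: 0.0482
gripper_force: 0.0
```

```bash
python3 - <<'E'
from h import *
s=sensors.get_state(); print(s['tcp_pos'],s['eef_rot'],s['contact_force'])
go([.5663,-.1185,.102],-84.64)
E
```

```text
[ 0.5669691  -0.11816231  0.12607309] [-1.79958785e+02 -1.11433080e-02 -8.45914821e+01] [ 0.16420182 -0.21404142  0.51913649]
{'x': 0.0003, 'y': 0.0007, 'z': 0.0241, 'spin': 0.0008}
```

Emit:
drive_tool([
  {"x": 0,"y": 0,"z": 0.012,"spin": 0,"fingers": 0.1},
  {"x": 0,"y": 0,"z": 0.02,"spin": 0,"fingers": 0.1},
  {"x": 0,"y": 0,"z": 0.024,"spin": 0,"fingers": 0.1},
  {"x": 0,"y": 0,"z": 0.024,"spin": 0,"fingers": -1},
  {"x": 0,"y": 0,"z": 0.024,"spin": 0,"fingers": -1},
  {"x": 0,"y": 0,"z": 0.024,"spin": 0,"fingers": -1},
  {"x": 0,"y": 0,"z": 0.024,"spin": 0,"fingers": -1},
  {"x": 0,"y": 0,"z": 0.024,"spin": 0,"fingers": -1},
], newtons=35)

```text
time_s: 8.07
tcp_pos: [0.5668, -0.1182, 0.1018]
eef_rot: [-180.0, -0.0, -84.6]
contact_force: [0.8, -0.2, 1.1]
gripper_width: 0.0161
gripper_force: 35.0
```

Emit:
drive_tool([
  {"x": 0.003,"y": 0,"z": 0,"spin": 0,"fingers": -1},
  {"x": 0.006,"y": 0,"z": 0,"spin": 0,"fingers": -1},
  {"x": 0.0075,"y": 0,"z": -0.001,"spin": 0,"fingers": -1},
  {"x": 0.0075,"y": 0,"z": -0.0015,"spin": 0,"fingers": -1},
])

```text
time_s: 8.57
tcp_pos: [0.567, -0.1229, 0.1018]
eef_rot: [-180.0, 0.2, -84.7]
contact_force: [1.3, 14.6, -7.9]
gripper_width: 0.0161
gripper_force: 35.0
```

```bash
python3 - <<'E'
from h import *
s=sensors.get_state(); print(s['tcp_pos'],s['contact_force'],s['moment'])
d=cap('side','s4.png')
im=cv2.imread('pics/s4.png'); cv2.imwrite('pics/s4c.png',cv2.convertScaleAbs(cv2.resize(im[180:280,270:390],None,fx=5,fy=5,interpolation=cv2.INTER_CUBIC),alpha=1.9))
E
```

```text
[ 0.56696475 -0.12285721  0.10183281] [ 1.27630355 14.62894784 -7.90812113] [ 5.79058377 -0.52271723 -0.03317461]
```

View pics/s4c.png

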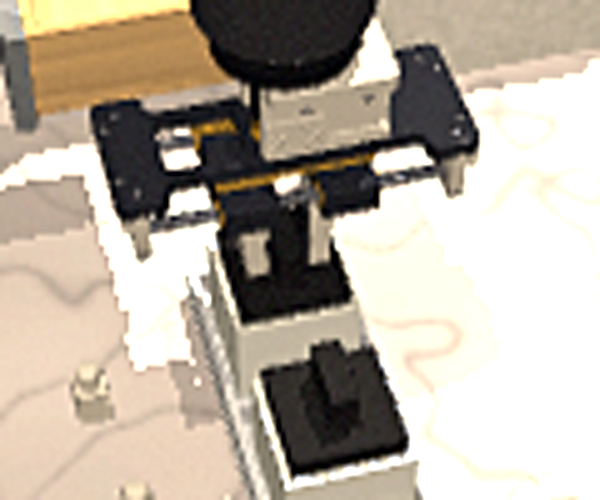

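The view shows the fin gripped by the fingers at crop pixels (255-320,245), with the jar still down. The arm gave way to 4.7 mm of the 7.5 mm commanded, so I use wider commands.

Emit:
drive_tool([
  {"x": 0.003,"y": 0,"z": 0.001,"spin": 0,"fingers": -1},
  {"x": 0.003,"y": 0,"z": 0,"spin": 0,"fingers": -1},
  {"x": 0.003,"y": 0,"z": 0,"spin": 0,"fingers": -1},
])

```text
time_s: 9.0
tcp_pos: [0.5673, -0.1265, 0.1019]
eef_rot: [180.0, 0.2, -84.6]
contact_force: [0.6, 10.6, -5.9]
gripper_width: 0.0162
gripper_force: 35.0
```

Emit:
drive_tool([
  {"x": -0.004,"y": 0,"z": 0.001,"spin": 0,"fingers": -1},
  {"x": -0.01,"y": 0,"z": 0.001,"spin": 0,"fingers": -1},
  {"x": -0.017,"y": 0,"z": 0,"spin": 0,"fingers": -1},
  {"x": -0.021,"y": 0,"z": 0,"spin": 0,"fingers": -1},
  {"x": -0.021,"y": 0,"z": -0.0005,"spin": 0,"fingers": -1},
])

```text
time_s: 9.62
tcp_pos: [0.5657, -0.1097, 0.1037]
eef_rot: [180.0, -0.1, -84.6]
contact_force: [3.9, -9.3, -5.3]
gripper_width: 0.0156
gripper_force: 35.0
```

Emit:
drive_tool([
  {"x": 0.007,"y": 0,"z": 0,"spin": 0,"fingers": -1},
  {"x": 0.014,"y": 0,"z": 0,"spin": 0,"fingers": -1},
  {"x": 0.02,"y": 0,"z": -0.001,"spin": 0,"fingers": -1},
  {"x": 0.02,"y": 0,"z": -0.002,"spin": 0,"fingers": -1},
])

```text
time_s: 10.12
tcp_pos: [0.5671, -0.1259, 0.1043]
eef_rot: [180.0, 0.2, -84.7]
contact_force: [2.0, 8.1, -8.1]
gripper_width: 0.0155
gripper_force: 35.0
```

Emit:
drive_tool([
  {"x": -0.007,"y": 0,"z": 0,"spin": 0,"fingers": -1},
  {"x": -0.014,"y": 0,"z": 0,"spin": 0,"fingers": -1},
  {"x": -0.02,"y": 0,"z": -0.001,"spin": 0,"fingers": -1},
  {"x": -0.02,"y": 0,"z": -0.002,"spin": 0,"fingers": -1},
])

```text
time_s: 10.62
tcp_pos: [0.5656, -0.1092, 0.1074]
eef_rot: [180.0, -0.1, -84.6]
contact_force: [4.0, -7.3, -10.2]
gripper_width: 0.016
gripper_force: 35.0
```

Emit:
drive_tool([
  {"x": 0.007,"y": 0,"z": 0.0005,"spin": 0,"fingers": -1},
  {"x": 0.014,"y": 0,"z": 0,"spin": 0,"fingers": -1},
  {"x": 0.02,"y": 0,"z": 0,"spin": 0,"fingers": -1},
  {"x": 0.02,"y": 0,"z": -0.001,"spin": 0,"fingers": -1},
  {"x": 0.02,"y": 0,"z": -0.001,"spin": 0,"fingers": -1},
])

```text
time_s: 11.25
tcp_pos: [0.5674, -0.1263, 0.1078]
eef_rot: [-180.0, 0.1, -84.6]
contact_force: [1.6, 6.4, -5.5]
gripper_width: 0.016
gripper_force: 35.0
```

Emit:
drive_tool([
  {"x": -0.007,"y": 0,"z": 0,"spin": 0,"fingers": -1},
  {"x": -0.014,"y": 0,"z": 0,"spin": 0,"fingers": -1},
  {"x": -0.02,"y": 0,"z": -0.001,"spin": 0,"fingers": -1},
  {"x": -0.02,"y": 0,"z": -0.002,"spin": 0,"fingers": -1},
])

```text
time_s: 11.75
tcp_pos: [0.5656, -0.109, 0.1105]
eef_rot: [180.0, -0.1, -84.6]
contact_force: [3.8, -6.0, -8.1]
gripper_width: 0.0159
gripper_force: 35.0
```

```bash
python3 - <<'E'
from h import *
d=cap('side','s5.png')
im=cv2.imread('pics/s5.png'); cv2.imwrite('pics/s5c.png',cv2.convertScaleAbs(cv2.resize(im[200:300,280:400],None,fx=6,fy=6,interpolation=cv2.INTER_CUBIC),alpha=1.9))
E
```

```text
(no output)
```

View pics/s5c.png

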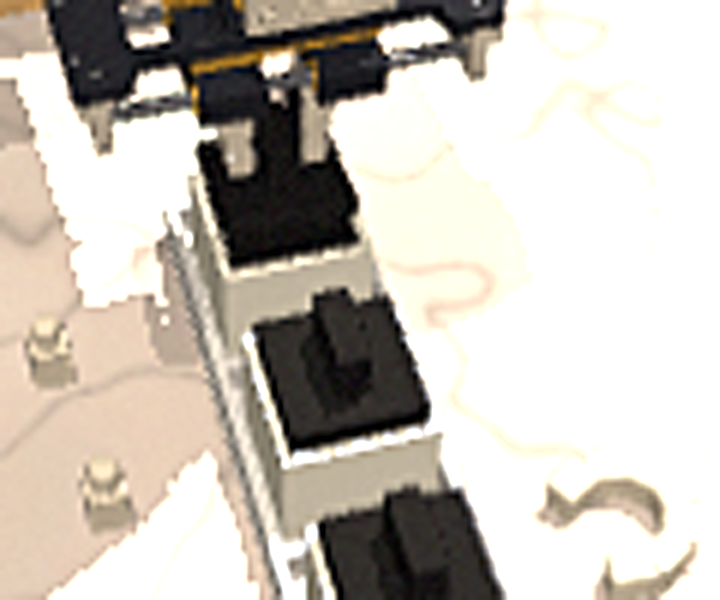

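The view shows the jar still seated and the head tilted at crop pixel (285,215). The side force falls with each swing, so the stopper is working loose.

Emit:
drive_tool([
  {"x": 0.007,"y": 0,"z": 0,"spin": 0,"fingers": -1},
  {"x": 0.014,"y": 0,"z": 0,"spin": 0,"fingers": -1},
  {"x": 0.019,"y": 0,"z": -0.001,"spin": 0,"fingers": -1},
  {"x": 0.019,"y": 0,"z": -0.0015,"spin": 0,"fingers": -1},
  {"x": 0.012,"y": 0,"z": -0.0015,"spin": 0,"fingers": -1},
  {"x": 0.005,"y": 0,"z": -0.0015,"spin": 0,"fingers": -1},
  {"x": 0,"y": 0,"z": -0.0025,"spin": 0,"fingers": -1},
  {"x": 0,"y": 0,"z": -0.0035,"spin": 0,"fingers": -1},
])

```text
time_s: 12.8
tcp_pos: [0.5658, -0.1089, 0.1141]
eef_rot: [-180.0, -0.1, -84.6]
contact_force: [4.1, -6.9, -6.6]
gripper_width: 0.0159
gripper_force: 35.0
```

Emit:
drive_tool([
  {"x": 0.007,"y": 0,"z": 0,"spin": 0,"fingers": -1},
  {"x": 0.014,"y": 0,"z": 0,"spin": 0,"fingers": -1},
  {"x": 0.019,"y": 0,"z": -0.001,"spin": 0,"fingers": -1},
  {"x": 0.019,"y": 0,"z": -0.0015,"spin": 0,"fingers": -1},
  {"x": 0.012,"y": 0,"z": -0.0015,"spin": 0,"fingers": -1},
  {"x": 0.005,"y": 0,"z": -0.0015,"spin": 0,"fingers": -1},
  {"x": 0,"y": 0,"z": -0.0025,"spin": 0,"fingers": -1},
  {"x": 0,"y": 0,"z": -0.0035,"spin": 0,"fingers": -1},
])

```text
time_s: 13.8
tcp_pos: [0.5658, -0.1086, 0.1179]
eef_rot: [-180.0, -0.1, -84.6]
contact_force: [3.8, -5.8, -6.8]
gripper_width: 0.0155
gripper_force: 35.0
```

Emit:
drive_tool([
  {"x": 0.007,"y": 0,"z": 0,"spin": 0,"fingers": -1},
  {"x": 0.014,"y": 0,"z": 0,"spin": 0,"fingers": -1},
  {"x": 0.019,"y": 0,"z": -0.001,"spin": 0,"fingers": -1},
  {"x": 0.019,"y": 0,"z": -0.002,"spin": 0,"fingers": -1},
  {"x": 0.012,"y": 0,"z": -0.002,"spin": 0,"fingers": -1},
  {"x": 0.01,"y": 0,"z": -0.003,"spin": 0,"fingers": -1},
  {"x": 0.01,"y": 0,"z": -0.004,"spin": 0,"fingers": -1},
])

```text
time_s: 14.68
tcp_pos: [0.5664, -0.1178, 0.1217]
eef_rot: [180.0, -0.0, -84.6]
contact_force: [0.6, -0.2, -0.9]
gripper_width: 0.0158
gripper_force: 35.0
```

The stopper is free, with only its weight on the wrist. I lift it and carry it.

Emit:
drive_tool([
  {"x": 0,"y": 0,"z": -0.01,"spin": 0,"fingers": -1},
  {"x": 0,"y": 0,"z": -0.03,"spin": 0,"fingers": -1},
  {"x": 0,"y": 0,"z": -0.06,"spin": 0,"fingers": -1},
  {"x": 0,"y": 0,"z": -0.09,"spin": 0,"fingers": -1},
  {"x": -0.02,"y": 0,"z": -0.09,"spin": 0,"fingers": -1},
])

```text
time_s: 15.3
tcp_pos: [0.5661, -0.0984, 0.2148]
eef_rot: [-179.7, -0.0, -84.7]
contact_force: [0.3, 0.4, -2.5]
gripper_width: 0.0158
gripper_force: 35.0
```

```bash
python3 - <<'E'
from h import *
s=sensors.get_state(); print(s['tcp_pos'],s['contact_force'],s['gripper_width'])
go([.4864,.3098,.21],-85.1)
E
```

```text
[ 0.56614246 -0.09840314  0.21484045] [ 0.26514036  0.41568981 -2.54185101] 0.015785703781980243
{'x': -0.4138, 'y': 0.0416, 'z': 0.0044, 'spin': 0.0072}
```

Emit:
drive_tool([
  {"x": -0.04,"y": 0.004,"z": 0,"spin": 0,"fingers": -1},
  {"x": -0.09,"y": 0.009,"z": 0,"spin": 0,"fingers": -1},
  {"x": -0.14,"y": 0.014,"z": 0,"spin": 0.007,"fingers": -1},
  {"x": -0.19,"y": 0.02,"z": 0,"spin": 0.007,"fingers": -1},
  {"x": -0.24,"y": 0.025,"z": 0,"spin": 0.007,"fingers": -1},
  {"x": -0.29,"y": 0.03,"z": 0,"spin": 0.007,"fingers": -1},
  {"x": -0.34,"y": 0.035,"z": 0,"spin": 0.007,"fingers": -1},
  {"x": -0.38,"y": 0.04,"z": 0,"spin": 0.007,"fingers": -1},
  {"x": -0.414,"y": 0.042,"z": 0,"spin": 0.007,"fingers": -1},
  {"x": -0.414,"y": 0.042,"z": 0,"spin": 0.007,"fingers": -1},
])

```text
time_s: 16.55
tcp_pos: [0.4829, 0.3125, 0.2109]
eef_rot: [180.0, -0.0, -84.9]
contact_force: [-0.7, -0.2, -1.9]
gripper_width: 0.0157
gripper_force: 35.0
```

```bash
python3 - <<'E'
from h import *
s=sensors.get_state(); print(s['tcp_pos'],s['contact_force'],s['gripper_width'])
go([.4864,.3098,.083],-85.1)
c=cap('top','t6.png')
im=cv2.imread('pics/t6.png'); cv2.imwrite('pics/t6c.png',cv2.convertScaleAbs(cv2.resize(im[90:290,150:450],None,fx=2.6,fy=2.6,interpolation=cv2.INTER_CUBIC),alpha=1.5))
E
```

```text
[0.4828903  0.31248478 0.21088282] [-0.68354148 -0.17858957 -1.8627157 ] 0.015742906124712894
{'x': 0.0029, 'y': -0.0034, 'z': 0.1279, 'spin': 0.0042}
```

View pics/t6c.png

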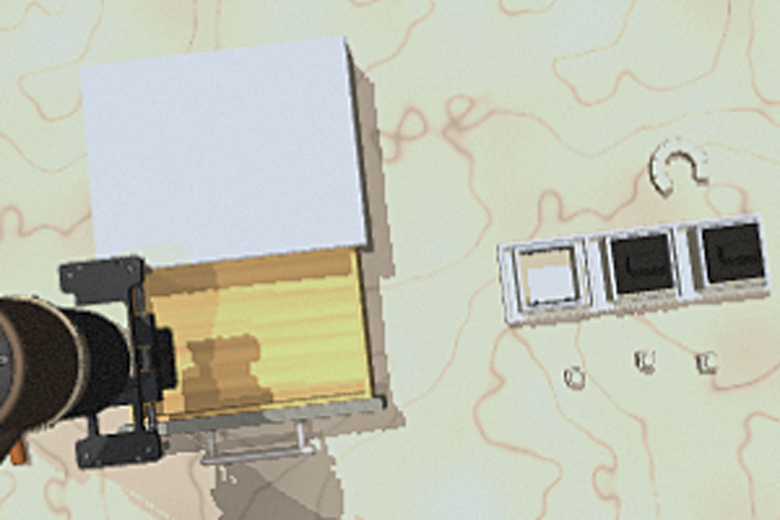

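The left jar is open and still down at crop pixel (548,280). The gripper hangs over the left part of the drawer.

Emit:
drive_tool([
  {"x": 0.008,"y": -0.004,"z": 0,"spin": 0.004,"fingers": -1},
  {"x": 0.008,"y": -0.004,"z": 0.04,"spin": 0.004,"fingers": -1},
  {"x": 0.008,"y": -0.004,"z": 0.08,"spin": 0.004,"fingers": -1},
  {"x": 0.008,"y": -0.004,"z": 0.105,"spin": 0.004,"fingers": -1},
  {"x": 0.008,"y": -0.004,"z": 0.115,"spin": 0.004,"fingers": -1},
  {"x": 0.008,"y": -0.004,"z": 0.12,"spin": 0.004,"fingers": -1},
  {"x": 0.008,"y": -0.004,"z": 0.123,"spin": 0.004,"fingers": -1},
  {"x": 0.008,"y": -0.004,"z": 0.126,"spin": 0.004,"fingers": -1},
  {"x": 0.008,"y": -0.004,"z": 0.126,"spin": 0.004,"fingers": -1},
])

```text
time_s: 17.73
tcp_pos: [0.4887, 0.3029, 0.0858]
eef_rot: [-180.0, 0.0, -85.2]
contact_force: [0.5, -0.1, -1.2]
gripper_width: 0.0157
gripper_force: 35.0
```

Not touching yet, so I go 5 mm lower, release and retract.

Emit:
drive_tool([
  {"x": 0,"y": 0,"z": 0.003,"spin": 0,"fingers": -1},
  {"x": 0,"y": 0,"z": 0.005,"spin": 0,"fingers": -1},
  {"x": 0,"y": 0,"z": 0.005,"spin": 0,"fingers": -0.3},
  {"x": 0,"y": 0,"z": 0.005,"spin": 0,"fingers": -0.1},
  {"x": 0,"y": 0,"z": 0.005,"spin": 0,"fingers": -0.1},
  {"x": 0,"y": 0,"z": -0.02,"spin": 0,"fingers": -0.1},
  {"x": 0,"y": 0,"z": -0.06,"spin": 0,"fingers": -0.1},
  {"x": 0,"y": 0,"z": -0.115,"spin": 0,"fingers": -0.1},
  {"x": 0.04,"y": 0,"z": -0.115,"spin": 0,"fingers": -0.1},
  {"x": 0.09,"y": 0,"z": -0.115,"spin": 0,"fingers": 0.1},
])

```text
time_s: 18.98
tcp_pos: [0.4961, 0.2129, 0.2012]
eef_rot: [-179.9, 0.1, -85.1]
contact_force: [-0.1, -0.3, -0.1]
gripper_width: 0.0444
gripper_force: 0.0
```

```bash
python3 - <<'E'
from h import *
s=sensors.get_state(); print(s['tcp_pos'],s['contact_force'],s['gripper_width'])
go([.5767,-.2222,.16],-84.6)
E
```

```text
[0.49614035 0.2129253  0.20118769] [-0.13457274 -0.25540959 -0.12325797] 0.04443830688737239
{'x': 0.4404, 'y': -0.0434, 'z': 0.0408, 'spin': -0.0095}
```

Emit:
drive_tool([
  {"x": 0.055,"y": -0.005,"z": 0,"spin": 0,"fingers": 0.1},
  {"x": 0.11,"y": -0.011,"z": 0,"spin": -0.009,"fingers": 0.1},
  {"x": 0.165,"y": -0.017,"z": 0,"spin": -0.009,"fingers": 0.1},
  {"x": 0.22,"y": -0.022,"z": 0,"spin": -0.009,"fingers": 0.1},
  {"x": 0.275,"y": -0.027,"z": 0,"spin": -0.009,"fingers": 0.1},
  {"x": 0.33,"y": -0.033,"z": 0,"spin": -0.009,"fingers": 0.1},
  {"x": 0.38,"y": -0.038,"z": 0,"spin": -0.009,"fingers": 0.1},
  {"x": 0.42,"y": -0.042,"z": 0.01,"spin": -0.009,"fingers": 0.1},
  {"x": 0.44,"y": -0.043,"z": 0.03,"spin": -0.009,"fingers": 0.1},
  {"x": 0.44,"y": -0.043,"z": 0.04,"spin": -0.009,"fingers": 0.1},
])

```text
time_s: 20.23
tcp_pos: [0.5744, -0.2226, 0.1583]
eef_rot: [179.8, 0.0, -84.8]
contact_force: [-1.4, -0.6, -0.6]
gripper_width: 0.048
gripper_force: 0.0
```

Emit:
drive_tool([
  {"x": 0,"y": 0,"z": 0.02,"spin": 0,"fingers": 0.1},
  {"x": 0,"y": 0,"z": 0.03,"spin": 0,"fingers": 0.1},
  {"x": 0,"y": 0,"z": 0.03,"spin": 0,"fingers": 0.1},
  {"x": 0,"y": 0,"z": 0.03,"spin": 0,"fingers": 0.1},
])

```text
time_s: 20.72
tcp_pos: [0.5759, -0.2214, 0.1313]
eef_rot: [-180.0, -0.0, -84.7]
contact_force: [-1.0, -0.5, 0.7]
gripper_width: 0.0483
gripper_force: 0.0
```

```bash
python3 - <<'E'
from h import *
s=sensors.get_state(); print(s['tcp_pos'],s['contact_force'],s['gripper_width'])
go([.5767,-.2222,.102],-84.6)
E
```

```text
[ 0.57594167 -0.22141014  0.13126334] [-0.96757973 -0.54531793  0.72395704] 0.048278424889499114
{'x': 0.0008, 'y': -0.0007, 'z': 0.0293, 'spin': -0.0012}
```

Emit:
drive_tool([
  {"x": 0.001,"y": -0.001,"z": 0.015,"spin": 0,"fingers": 0.1},
  {"x": 0.001,"y": -0.001,"z": 0.024,"spin": 0,"fingers": 0.1},
  {"x": 0.001,"y": -0.001,"z": 0.029,"spin": 0,"fingers": 0.1},
  {"x": 0.001,"y": -0.001,"z": 0.029,"spin": 0,"fingers": -1},
  {"x": 0.001,"y": -0.001,"z": 0.029,"spin": 0,"fingers": -1},
  {"x": 0.001,"y": -0.001,"z": 0.029,"spin": 0,"fingers": -1},
  {"x": 0.001,"y": -0.001,"z": 0.029,"spin": 0,"fingers": -1},
  {"x": 0.001,"y": -0.001,"z": 0.029,"spin": 0,"fingers": -1},
])

```text
time_s: 21.72
tcp_pos: [0.5768, -0.2228, 0.1019]
eef_rot: [-180.0, -0.0, -84.7]
contact_force: [0.4, 0.8, 0.2]
gripper_width: 0.0157
gripper_force: 35.0
```

Emit:
drive_tool([
  {"x": 0.004,"y": 0,"z": 0,"spin": 0,"fingers": -1},
  {"x": 0.008,"y": 0,"z": 0,"spin": 0,"fingers": -1},
  {"x": 0.01,"y": 0,"z": -0.001,"spin": 0,"fingers": -1},
  {"x": 0.01,"y": 0,"z": -0.001,"spin": 0,"fingers": -1},
  {"x": 0.003,"y": 0,"z": -0.0005,"spin": 0,"fingers": -1},
  {"x": -0.004,"y": 0,"z": -0.001,"spin": 0,"fingers": -1},
  {"x": -0.01,"y": 0,"z": -0.002,"spin": 0,"fingers": -1},
  {"x": -0.01,"y": 0,"z": -0.0025,"spin": 0,"fingers": -1},
])

```text
time_s: 22.72
tcp_pos: [0.5758, -0.2142, 0.104]
eef_rot: [-180.0, -0.1, -84.7]
contact_force: [2.0, -7.2, -6.0]
gripper_width: 0.0157
gripper_force: 35.0
```

Same pattern. I repeat the swings.

Emit:
drive_tool([
  {"x": 0.007,"y": 0,"z": 0,"spin": 0,"fingers": -1},
  {"x": 0.014,"y": 0,"z": 0,"spin": 0,"fingers": -1},
  {"x": 0.02,"y": 0,"z": -0.001,"spin": 0,"fingers": -1},
  {"x": 0.02,"y": 0,"z": -0.0015,"spin": 0,"fingers": -1},
  {"x": 0.013,"y": 0,"z": -0.0015,"spin": 0,"fingers": -1},
  {"x": 0.006,"y": 0,"z": -0.0015,"spin": 0,"fingers": -1},
  {"x": 0,"y": 0,"z": -0.0025,"spin": 0,"fingers": -1},
  {"x": 0,"y": 0,"z": -0.0035,"spin": 0,"fingers": -1},
])

```text
time_s: 23.72
tcp_pos: [0.5757, -0.2141, 0.1073]
eef_rot: [180.0, -0.1, -84.7]
contact_force: [2.6, -7.5, -8.4]
gripper_width: 0.0159
gripper_force: 35.0
```

Emit:
drive_tool([
  {"x": 0.007,"y": 0,"z": 0,"spin": 0,"fingers": -1},
  {"x": 0.014,"y": 0,"z": 0,"spin": 0,"fingers": -1},
  {"x": 0.02,"y": 0,"z": -0.001,"spin": 0,"fingers": -1},
  {"x": 0.02,"y": 0,"z": -0.0015,"spin": 0,"fingers": -1},
  {"x": 0.013,"y": 0,"z": -0.0015,"spin": 0,"fingers": -1},
  {"x": 0.006,"y": 0,"z": -0.0015,"spin": 0,"fingers": -1},
  {"x": 0,"y": 0,"z": -0.0025,"spin": 0,"fingers": -1},
  {"x": 0,"y": 0,"z": -0.0035,"spin": 0,"fingers": -1},
])

```text
time_s: 24.72
tcp_pos: [0.5757, -0.2142, 0.1111]
eef_rot: [180.0, -0.1, -84.7]
contact_force: [2.5, -7.5, -8.8]
gripper_width: 0.0156
gripper_force: 35.0
```

Emit:
drive_tool([
  {"x": 0.007,"y": 0,"z": 0,"spin": 0,"fingers": -1},
  {"x": 0.014,"y": 0,"z": 0,"spin": 0,"fingers": -1},
  {"x": 0.02,"y": 0,"z": -0.001,"spin": 0,"fingers": -1},
  {"x": 0.02,"y": 0,"z": -0.0015,"spin": 0,"fingers": -1},
  {"x": 0.013,"y": 0,"z": -0.0015,"spin": 0,"fingers": -1},
  {"x": 0.006,"y": 0,"z": -0.0015,"spin": 0,"fingers": -1},
  {"x": 0,"y": 0,"z": -0.0025,"spin": 0,"fingers": -1},
  {"x": 0,"y": 0,"z": -0.0035,"spin": 0,"fingers": -1},
])

```text
time_s: 25.72
tcp_pos: [0.5758, -0.2139, 0.1147]
eef_rot: [-180.0, -0.1, -84.7]
contact_force: [2.8, -5.2, -8.8]
gripper_width: 0.0159
gripper_force: 35.0
```

Emit:
drive_tool([
  {"x": 0.007,"y": 0,"z": 0,"spin": 0,"fingers": -1},
  {"x": 0.014,"y": 0,"z": 0,"spin": 0,"fingers": -1},
  {"x": 0.02,"y": 0,"z": -0.001,"spin": 0,"fingers": -1},
  {"x": 0.02,"y": 0,"z": -0.0015,"spin": 0,"fingers": -1},
  {"x": 0.013,"y": 0,"z": -0.0015,"spin": 0,"fingers": -1},
  {"x": 0.006,"y": 0,"z": -0.0015,"spin": 0,"fingers": -1},
  {"x": 0,"y": 0,"z": -0.0025,"spin": 0,"fingers": -1},
  {"x": 0,"y": 0,"z": -0.0035,"spin": 0,"fingers": -1},
])

```text
time_s: 26.72
tcp_pos: [0.576, -0.2143, 0.1189]
eef_rot: [-180.0, -0.1, -84.7]
contact_force: [2.2, -7.0, -5.1]
gripper_width: 0.0158
gripper_force: 35.0
```

Emit:
drive_tool([
  {"x": 0.007,"y": 0,"z": 0,"spin": 0,"fingers": -1},
  {"x": 0.014,"y": 0,"z": 0,"spin": 0,"fingers": -1},
  {"x": 0.02,"y": 0,"z": -0.001,"spin": 0,"fingers": -1},
  {"x": 0.02,"y": 0,"z": -0.0015,"spin": 0,"fingers": -1},
  {"x": 0.013,"y": 0,"z": -0.0015,"spin": 0,"fingers": -1},
  {"x": 0.01,"y": 0,"z": -0.0025,"spin": 0,"fingers": -1},
  {"x": 0.01,"y": 0,"z": -0.0035,"spin": 0,"fingers": -1},
])

```text
time_s: 27.6
tcp_pos: [0.5764, -0.2227, 0.1216]
eef_rot: [180.0, -0.0, -84.7]
contact_force: [-0.2, 0.6, -1.8]
gripper_width: 0.0157
gripper_force: 35.0
```

Emit:
drive_tool([
  {"x": 0,"y": 0,"z": -0.01,"spin": 0,"fingers": -1},
  {"x": 0,"y": 0,"z": -0.03,"spin": 0,"fingers": -1},
  {"x": 0,"y": 0,"z": -0.06,"spin": 0,"fingers": -1},
  {"x": 0,"y": 0,"z": -0.09,"spin": 0,"fingers": -1},
  {"x": -0.02,"y": 0,"z": -0.09,"spin": 0,"fingers": -1},
  {"x": -0.04,"y": 0,"z": -0.09,"spin": 0,"fingers": -1},
])

```text
time_s: 28.35
tcp_pos: [0.5723, -0.182, 0.2114]
eef_rot: [180.0, 0.0, -84.8]
contact_force: [0.6, -0.0, -1.7]
gripper_width: 0.0156
gripper_force: 35.0
```

```bash
python3 - <<'E'
from h import *
s=sensors.get_state(); print(s['tcp_pos'],s['contact_force'],s['gripper_width'])
go([.4937,.2251,.21],-85.1)
E
```

```text
[ 0.57226574 -0.18197375  0.2113631 ] [ 0.64889562 -0.02708    -1.72051331] 0.015607589291092456
{'x': -0.4125, 'y': 0.0412, 'z': 0.0016, 'spin': 0.0057}
```

Emit:
drive_tool([
  {"x": -0.05,"y": 0.004,"z": 0,"spin": 0,"fingers": -1},
  {"x": -0.1,"y": 0.009,"z": 0,"spin": 0,"fingers": -1},
  {"x": -0.15,"y": 0.014,"z": 0,"spin": 0.006,"fingers": -1},
  {"x": -0.2,"y": 0.02,"z": 0,"spin": 0.006,"fingers": -1},
  {"x": -0.25,"y": 0.025,"z": 0,"spin": 0.006,"fingers": -1},
  {"x": -0.3,"y": 0.03,"z": 0,"spin": 0.006,"fingers": -1},
  {"x": -0.35,"y": 0.035,"z": 0,"spin": 0.006,"fingers": -1},
  {"x": -0.39,"y": 0.04,"z": 0,"spin": 0.006,"fingers": -1},
  {"x": -0.412,"y": 0.041,"z": 0,"spin": 0.006,"fingers": -1},
  {"x": -0.412,"y": 0.041,"z": 0,"spin": 0.006,"fingers": -1},
])

```text
time_s: 29.6
tcp_pos: [0.4933, 0.2249, 0.2108]
eef_rot: [179.9, -0.0, -84.9]
contact_force: [0.9, -1.1, -2.0]
gripper_width: 0.0158
gripper_force: 35.0
```

Emit:
drive_tool([
  {"x": 0,"y": 0,"z": 0,"spin": 0,"fingers": -1},
  {"x": 0,"y": 0,"z": 0.03,"spin": 0,"fingers": -1},
  {"x": 0,"y": 0,"z": 0.03,"spin": 0,"fingers": -1},
  {"x": 0,"y": 0,"z": 0.03,"spin": 0,"fingers": -1},
])

```text
time_s: 30.1
tcp_pos: [0.4947, 0.223, 0.1823]
eef_rot: [-180.0, -0.0, -85.1]
contact_force: [0.6, 0.2, -0.5]
gripper_width: 0.0156
gripper_force: 35.0
```

```bash
python3 - <<'E'
from h import *
s=sensors.get_state(); print(s['tcp_pos'],s['contact_force'],s['gripper_width'])
go([.4937,.2251,.081],-85.1)
d=cap('side','s7.png')
im=cv2.imread('pics/s7.png'); cv2.imwrite('pics/s7c.png',cv2.convertScaleAbs(cv2.resize(im[100:330,210:430],None,fx=2.6,fy=2.6,interpolation=cv2.INTER_CUBIC),alpha=1.7))
E
```

```text
[0.49468085 0.22304494 0.18232851] [ 0.60157252  0.21290175 -0.4823808 ] 0.01563325526803857
{'x': -0.0022, 'y': 0.0009, 'z': 0.1013, 'spin': -0.0002}
```

View pics/s7c.png

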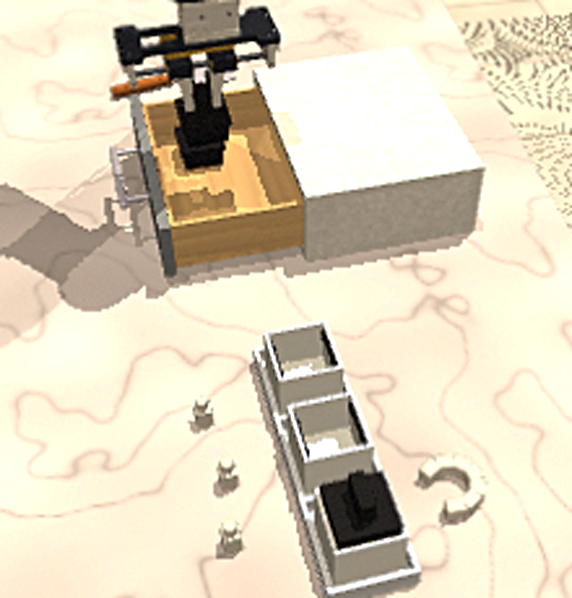

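Two jars are open and down at crop pixels (300,360) and (330,435). The stopper hangs upright over the middle of the drawer at (203,130). I lower and release it.

Emit:
drive_tool([
  {"x": -0.002,"y": 0,"z": 0.04,"spin": 0,"fingers": -1},
  {"x": -0.002,"y": 0,"z": 0.075,"spin": 0,"fingers": -1},
  {"x": -0.002,"y": 0,"z": 0.09,"spin": 0,"fingers": -1},
  {"x": -0.002,"y": 0,"z": 0.096,"spin": 0,"fingers": -1},
  {"x": -0.002,"y": 0,"z": 0.1,"spin": 0,"fingers": -1},
  {"x": -0.002,"y": 0,"z": 0.101,"spin": 0,"fingers": -1},
  {"x": -0.002,"y": 0,"z": 0.101,"spin": 0,"fingers": -0.3},
  {"x": -0.002,"y": 0,"z": 0.101,"spin": 0,"fingers": -0.1},
  {"x": -0.002,"y": 0,"z": 0.101,"spin": 0,"fingers": -0.1},
])

```text
time_s: 31.28
tcp_pos: [0.4941, 0.2257, 0.0809]
eef_rot: [-180.0, 0.0, -85.1]
contact_force: [-0.1, -0.1, 0.0]
gripper_width: 0.0379
gripper_force: 0.0
```

Emit:
drive_tool([
  {"x": 0,"y": 0,"z": -0.02,"spin": 0,"fingers": -0.1},
  {"x": 0,"y": 0,"z": -0.06,"spin": 0,"fingers": -0.1},
  {"x": 0,"y": 0,"z": -0.115,"spin": 0,"fingers": -0.1},
  {"x": 0.04,"y": 0,"z": -0.115,"spin": 0,"fingers": -0.1},
  {"x": 0.09,"y": 0,"z": -0.115,"spin": 0,"fingers": 0.1},
  {"x": 0.14,"y": 0,"z": -0.115,"spin": 0,"fingers": 0.1},
  {"x": 0.19,"y": 0,"z": -0.115,"spin": 0,"fingers": 0.1},
])

```text
time_s: 32.15
tcp_pos: [0.5102, 0.0349, 0.1958]
eef_rot: [-180.0, 0.0, -85.0]
contact_force: [1.5, 0.3, 0.2]
gripper_width: 0.0481
gripper_force: 0.0
```

```bash
python3 - <<'E'
from h import *
s=sensors.get_state(); print(s['tcp_pos'],s['contact_force'],s['gripper_width'])
go([.5862,-.3261,.15],-84.6)
E
```

```text
[0.51023255 0.03487951 0.19580495] [1.47789455 0.30203322 0.24813939] 0.0481381312361502
{'x': 0.3662, 'y': -0.0444, 'z': 0.0458, 'spin': -0.0076}
```

Emit:
drive_tool([
  {"x": 0.055,"y": -0.007,"z": 0,"spin": 0,"fingers": 0.1},
  {"x": 0.11,"y": -0.013,"z": 0,"spin": -0.008,"fingers": 0.1},
  {"x": 0.165,"y": -0.02,"z": 0,"spin": -0.008,"fingers": 0.1},
  {"x": 0.22,"y": -0.027,"z": 0,"spin": -0.008,"fingers": 0.1},
  {"x": 0.275,"y": -0.033,"z": 0,"spin": -0.008,"fingers": 0.1},
  {"x": 0.32,"y": -0.04,"z": 0,"spin": -0.008,"fingers": 0.1},
  {"x": 0.35,"y": -0.043,"z": 0,"spin": -0.008,"fingers": 0.1},
  {"x": 0.366,"y": -0.044,"z": 0.02,"spin": -0.008,"fingers": 0.1},
  {"x": 0.366,"y": -0.044,"z": 0.045,"spin": -0.008,"fingers": 0.1},
  {"x": 0.366,"y": -0.044,"z": 0.065,"spin": -0.008,"fingers": 0.1},
])

```text
time_s: 33.4
tcp_pos: [0.5847, -0.3241, 0.1282]
eef_rot: [179.9, 0.1, -84.6]
contact_force: [0.1, 0.4, -0.2]
gripper_width: 0.0479
gripper_force: 0.0
```

Emit:
drive_tool([
  {"x": 0,"y": 0,"z": 0,"spin": 0,"fingers": 0.1},
  {"x": 0,"y": 0,"z": 0,"spin": 0,"fingers": 0.1},
  {"x": 0,"y": 0,"z": 0,"spin": 0,"fingers": 0.1},
])

```text
time_s: 33.78
tcp_pos: [0.5862, -0.3245, 0.1316]
eef_rot: [-179.9, -0.0, -84.6]
contact_force: [-0.2, 0.5, 0.6]
gripper_width: 0.0482
gripper_force: 0.0
```

```bash
python3 - <<'E'
from h import *
s=sensors.get_state(); print(s['tcp_pos'],s['contact_force'],s['gripper_width'])
go([.5862,-.3264,.102],-84.6)
E
```

```text
[ 0.58622986 -0.32450471  0.13164836] [-0.23939195  0.49053218  0.62541169] 0.048249952946781464
{'x': 0.0019, 'y': 0.0003, 'z': 0.0296, 'spin': 0.0004}
```

Emit:
drive_tool([
  {"x": 0.002,"y": 0,"z": 0.015,"spin": 0,"fingers": 0.1},
  {"x": 0.002,"y": 0,"z": 0.024,"spin": 0,"fingers": 0.1},
  {"x": 0.002,"y": 0,"z": 0.029,"spin": 0,"fingers": 0.1},
  {"x": 0.002,"y": 0,"z": 0.029,"spin": 0,"fingers": -1},
  {"x": 0.002,"y": 0,"z": 0.029,"spin": 0,"fingers": -1},
  {"x": 0.002,"y": 0,"z": 0.029,"spin": 0,"fingers": -1},
  {"x": 0.002,"y": 0,"z": 0.029,"spin": 0,"fingers": -1},
  {"x": 0.002,"y": 0,"z": 0.029,"spin": 0,"fingers": -1},
])

```text
time_s: 34.78
tcp_pos: [0.5864, -0.3265, 0.1019]
eef_rot: [-179.9, -0.0, -84.6]
contact_force: [2.4, 0.2, 0.2]
gripper_width: 0.0155
gripper_force: 35.0
```

Emit:
drive_tool([
  {"x": 0.004,"y": 0,"z": 0,"spin": 0,"fingers": -1},
  {"x": 0.008,"y": 0,"z": 0,"spin": 0,"fingers": -1},
  {"x": 0.01,"y": 0,"z": -0.001,"spin": 0,"fingers": -1},
  {"x": 0.01,"y": 0,"z": -0.001,"spin": 0,"fingers": -1},
  {"x": 0.003,"y": 0,"z": -0.0005,"spin": 0,"fingers": -1},
  {"x": -0.004,"y": 0,"z": -0.001,"spin": 0,"fingers": -1},
  {"x": -0.01,"y": 0,"z": -0.002,"spin": 0,"fingers": -1},
  {"x": -0.01,"y": 0,"z": -0.0025,"spin": 0,"fingers": -1},
])

```text
time_s: 35.78
tcp_pos: [0.5855, -0.3184, 0.1043]
eef_rot: [-179.9, -0.2, -84.6]
contact_force: [2.5, -7.0, -5.8]
gripper_width: 0.0157
gripper_force: 35.0
```

Emit:
drive_tool([
  {"x": 0.007,"y": 0,"z": 0,"spin": 0,"fingers": -1},
  {"x": 0.014,"y": 0,"z": 0,"spin": 0,"fingers": -1},
  {"x": 0.02,"y": 0,"z": -0.001,"spin": 0,"fingers": -1},
  {"x": 0.02,"y": 0,"z": -0.0015,"spin": 0,"fingers": -1},
  {"x": 0.013,"y": 0,"z": -0.0015,"spin": 0,"fingers": -1},
  {"x": 0.006,"y": 0,"z": -0.0015,"spin": 0,"fingers": -1},
  {"x": 0,"y": 0,"z": -0.0025,"spin": 0,"fingers": -1},
  {"x": 0,"y": 0,"z": -0.0035,"spin": 0,"fingers": -1},
])

```text
time_s: 36.78
tcp_pos: [0.5854, -0.3182, 0.1075]
eef_rot: [-179.9, -0.1, -84.6]
contact_force: [4.1, -8.8, -7.7]
gripper_width: 0.0161
gripper_force: 35.0
```

Emit:
drive_tool([
  {"x": 0.007,"y": 0,"z": 0,"spin": 0,"fingers": -1},
  {"x": 0.014,"y": 0,"z": 0,"spin": 0,"fingers": -1},
  {"x": 0.02,"y": 0,"z": -0.001,"spin": 0,"fingers": -1},
  {"x": 0.02,"y": 0,"z": -0.0015,"spin": 0,"fingers": -1},
  {"x": 0.013,"y": 0,"z": -0.0015,"spin": 0,"fingers": -1},
  {"x": 0.006,"y": 0,"z": -0.0015,"spin": 0,"fingers": -1},
  {"x": 0,"y": 0,"z": -0.0025,"spin": 0,"fingers": -1},
  {"x": 0,"y": 0,"z": -0.0035,"spin": 0,"fingers": -1},
])

```text
time_s: 37.78
tcp_pos: [0.5854, -0.3183, 0.1112]
eef_rot: [-179.9, -0.1, -84.6]
contact_force: [4.8, -7.6, -8.5]
gripper_width: 0.0158
gripper_force: 35.0
```

Emit:
drive_tool([
  {"x": 0.007,"y": 0,"z": 0,"spin": 0,"fingers": -1},
  {"x": 0.014,"y": 0,"z": 0,"spin": 0,"fingers": -1},
  {"x": 0.02,"y": 0,"z": -0.001,"spin": 0,"fingers": -1},
  {"x": 0.02,"y": 0,"z": -0.0015,"spin": 0,"fingers": -1},
  {"x": 0.013,"y": 0,"z": -0.0015,"spin": 0,"fingers": -1},
  {"x": 0.006,"y": 0,"z": -0.0015,"spin": 0,"fingers": -1},
  {"x": 0,"y": 0,"z": -0.0025,"spin": 0,"fingers": -1},
  {"x": 0,"y": 0,"z": -0.0035,"spin": 0,"fingers": -1},
])

```text
time_s: 38.78
tcp_pos: [0.5855, -0.3179, 0.1148]
eef_rot: [-179.9, -0.1, -84.6]
contact_force: [5.3, -5.0, -9.9]
gripper_width: 0.0154
gripper_force: 35.0
```

Emit:
drive_tool([
  {"x": 0.007,"y": 0,"z": 0,"spin": 0,"fingers": -1},
  {"x": 0.014,"y": 0,"z": 0,"spin": 0,"fingers": -1},
  {"x": 0.02,"y": 0,"z": -0.001,"spin": 0,"fingers": -1},
  {"x": 0.02,"y": 0,"z": -0.0015,"spin": 0,"fingers": -1},
  {"x": 0.013,"y": 0,"z": -0.0015,"spin": 0,"fingers": -1},
  {"x": 0.006,"y": 0,"z": -0.0015,"spin": 0,"fingers": -1},
  {"x": 0,"y": 0,"z": -0.0025,"spin": 0,"fingers": -1},
  {"x": 0,"y": 0,"z": -0.0035,"spin": 0,"fingers": -1},
])

```text
time_s: 39.78
tcp_pos: [0.5856, -0.3183, 0.1193]
eef_rot: [-179.9, -0.2, -84.6]
contact_force: [2.7, -6.7, -4.0]
gripper_width: 0.0158
gripper_force: 35.0
```

Emit:
drive_tool([
  {"x": 0.007,"y": 0,"z": 0,"spin": 0,"fingers": -1},
  {"x": 0.014,"y": 0,"z": 0,"spin": 0,"fingers": -1},
  {"x": 0.02,"y": 0,"z": -0.001,"spin": 0,"fingers": -1},
  {"x": 0.02,"y": 0,"z": -0.0015,"spin": 0,"fingers": -1},
  {"x": 0.013,"y": 0,"z": -0.0015,"spin": 0,"fingers": -1},
  {"x": 0.01,"y": 0,"z": -0.0025,"spin": 0,"fingers": -1},
  {"x": 0.01,"y": 0,"z": -0.0035,"spin": 0,"fingers": -1},
])

```text
time_s: 40.65
tcp_pos: [0.5851, -0.3263, 0.1214]
eef_rot: [179.9, 0.0, -84.6]
contact_force: [-0.7, 0.6, -2.0]
gripper_width: 0.0158
gripper_force: 35.0
```

Emit:
drive_tool([
  {"x": 0,"y": 0,"z": -0.01,"spin": 0,"fingers": -1},
  {"x": 0,"y": 0,"z": -0.03,"spin": 0,"fingers": -1},
  {"x": 0,"y": 0,"z": -0.06,"spin": 0,"fingers": -1},
  {"x": 0,"y": 0,"z": -0.09,"spin": 0,"fingers": -1},
  {"x": -0.02,"y": 0,"z": -0.09,"spin": 0,"fingers": -1},
  {"x": -0.06,"y": 0,"z": -0.09,"spin": 0,"fingers": -1},
])

```text
time_s: 41.4
tcp_pos: [0.5795, -0.2666, 0.2113]
eef_rot: [180.0, 0.0, -84.7]
contact_force: [0.7, 0.5, -1.0]
gripper_width: 0.0162
gripper_force: 35.0
```

```bash
python3 - <<'E'
from h import *
s=sensors.get_state(); print(s['tcp_pos'],s['contact_force'],s['gripper_width'])
go([.5005,.1454,.21],-85.1)
E
```

```text
[ 0.5795254  -0.26662895  0.21125324] [ 0.66265702  0.5096343  -1.03328522] 0.016179039351302358
{'x': -0.4175, 'y': 0.0409, 'z': 0.0014, 'spin': 0.0062}
```

Emit:
drive_tool([
  {"x": -0.05,"y": 0.004,"z": 0,"spin": 0,"fingers": -1},
  {"x": -0.1,"y": 0.009,"z": 0,"spin": 0,"fingers": -1},
  {"x": -0.15,"y": 0.014,"z": 0,"spin": 0.006,"fingers": -1},
  {"x": -0.2,"y": 0.02,"z": 0,"spin": 0.006,"fingers": -1},
  {"x": -0.25,"y": 0.025,"z": 0,"spin": 0.006,"fingers": -1},
  {"x": -0.3,"y": 0.03,"z": 0,"spin": 0.006,"fingers": -1},
  {"x": -0.35,"y": 0.035,"z": 0,"spin": 0.006,"fingers": -1},
  {"x": -0.39,"y": 0.04,"z": 0,"spin": 0.006,"fingers": -1},
  {"x": -0.417,"y": 0.041,"z": 0,"spin": 0.006,"fingers": -1},
  {"x": -0.417,"y": 0.041,"z": 0,"spin": 0.006,"fingers": -1},
])

```text
time_s: 42.65
tcp_pos: [0.4992, 0.1461, 0.2112]
eef_rot: [180.0, -0.0, -84.8]
contact_force: [0.7, -1.1, -1.4]
gripper_width: 0.0157
gripper_force: 35.0
```

Emit:
drive_tool([
  {"x": 0,"y": 0,"z": 0,"spin": 0,"fingers": -1},
  {"x": 0,"y": 0,"z": 0.03,"spin": 0,"fingers": -1},
  {"x": 0,"y": 0,"z": 0.03,"spin": 0,"fingers": -1},
  {"x": 0,"y": 0,"z": 0.03,"spin": 0,"fingers": -1},
])

```text
time_s: 43.15
tcp_pos: [0.5006, 0.1439, 0.1823]
eef_rot: [-180.0, -0.0, -85.0]
contact_force: [0.8, 0.3, -1.6]
gripper_width: 0.0162
gripper_force: 35.0
```

```bash
python3 - <<'E'
from h import *
s=sensors.get_state(); print(s['tcp_pos'],s['contact_force'],s['gripper_width'])
go([.5005,.1454,.081],-85.1)
d=cap('side','s8.png')
im=cv2.imread('pics/s8.png'); cv2.imwrite('pics/s8c.png',cv2.convertScaleAbs(cv2.resize(im[100:330,210:430],None,fx=2.6,fy=2.6,interpolation=cv2.INTER_CUBIC),alpha=1.7))
E
```

```text
[0.50057493 0.14394331 0.1822725 ] [ 0.80586913  0.26613159 -1.59241422] 0.016197666945769428
{'x': -0.0015, 'y': -0.0, 'z': 0.1013, 'spin': 0.0019}
```

View pics/s8c.png

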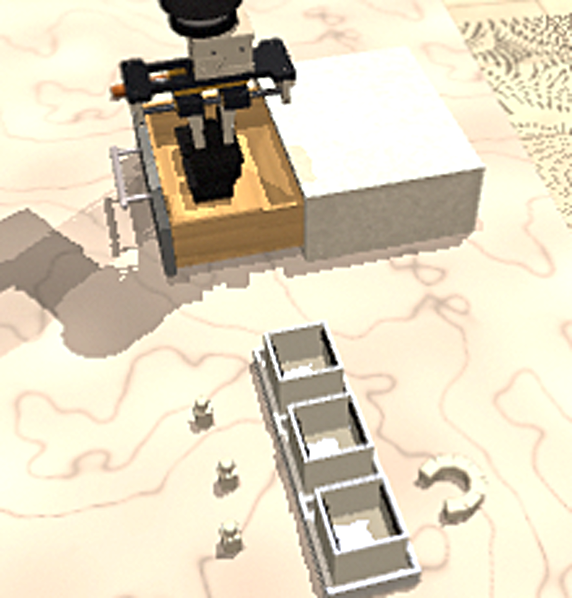

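All three jars are open and seated, at crop pixels (300,360), (330,435) and (360,520). The last stopper hangs over the right part of the drawer.

Emit:
drive_tool([
  {"x": -0.001,"y": 0,"z": 0.04,"spin": 0,"fingers": -1},
  {"x": -0.001,"y": 0,"z": 0.075,"spin": 0,"fingers": -1},
  {"x": -0.001,"y": 0,"z": 0.09,"spin": 0,"fingers": -1},
  {"x": -0.001,"y": 0,"z": 0.096,"spin": 0,"fingers": -1},
  {"x": -0.001,"y": 0,"z": 0.1,"spin": 0,"fingers": -1},
  {"x": -0.001,"y": 0,"z": 0.101,"spin": 0,"fingers": -1},
  {"x": -0.001,"y": 0,"z": 0.101,"spin": 0,"fingers": -0.3},
  {"x": -0.001,"y": 0,"z": 0.101,"spin": 0,"fingers": -0.1},
  {"x": -0.001,"y": 0,"z": 0.101,"spin": 0,"fingers": -0.1},
])

```text
time_s: 44.32
tcp_pos: [0.5002, 0.1456, 0.0809]
eef_rot: [-180.0, 0.0, -85.0]
contact_force: [-0.7, -0.1, -0.4]
gripper_width: 0.0381
gripper_force: 0.0
```

Emit:
drive_tool([
  {"x": 0,"y": 0,"z": -0.02,"spin": 0,"fingers": -0.1},
  {"x": 0,"y": 0,"z": -0.06,"spin": 0,"fingers": -0.1},
  {"x": 0,"y": 0,"z": -0.115,"spin": 0,"fingers": -0.1},
  {"x": -0.02,"y": 0.05,"z": -0.115,"spin": 0,"fingers": -0.4},
  {"x": -0.06,"y": 0.1,"z": -0.115,"spin": 0,"fingers": -0.4},
  {"x": -0.08,"y": 0.12,"z": -0.115,"spin": 0,"fingers": -0.4},
  {"x": -0.08,"y": 0.12,"z": -0.115,"spin": 0,"fingers": -0.4},
])

```text
time_s: 45.2
tcp_pos: [0.3723, 0.2156, 0.1961]
eef_rot: [-180.0, 0.1, -84.8]
contact_force: [1.4, 0.5, 0.2]
gripper_width: 0.0265
gripper_force: 0.0
```

```bash
python3 - <<'E'
from h import *
s=sensors.get_state(); print(s['tcp_pos'],s['contact_force'],s['gripper_width'])
go([.3731,.2148,.0766],-85.1)
d=cap('side','s9.png')
im=cv2.imread('pics/s9.png'); cv2.imwrite('pics/s9c.png',cv2.convertScaleAbs(cv2.resize(im[100:330,210:430],None,fx=2.6,fy=2.6,interpolation=cv2.INTER_CUBIC),alpha=1.7))
E
```

```text
[0.37234624 0.21560565 0.19607936] [1.41415517 0.50968715 0.19297288] 0.026466628928729048
{'x': 0.001, 'y': -0.0006, 'z': 0.1195, 'spin': 0.0058}
```

View pics/s9c.png

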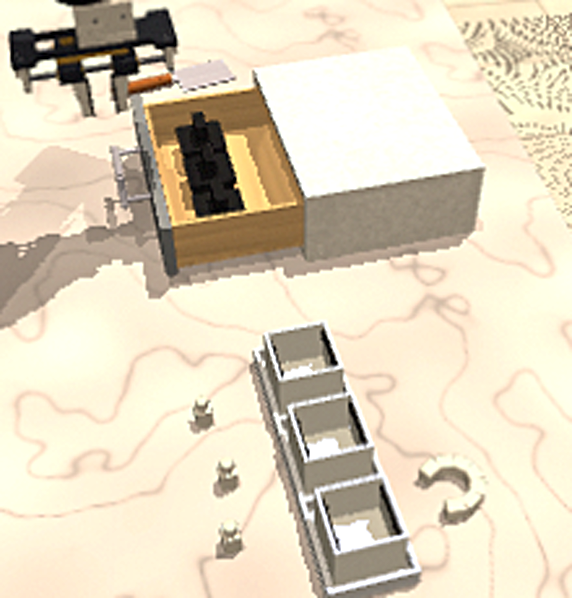

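All three stoppers stand in the drawer, at crop pixels (180-245,110-215). I grip the handle and shut it.

Emit:
drive_tool([
  {"x": 0.001,"y": -0.001,"z": 0.05,"spin": 0.005,"fingers": -0.4},
  {"x": 0.001,"y": -0.001,"z": 0.08,"spin": 0.005,"fingers": -0.4},
  {"x": 0.001,"y": -0.001,"z": 0.1,"spin": 0.005,"fingers": -0.4},
  {"x": 0.001,"y": -0.001,"z": 0.11,"spin": 0.005,"fingers": -0.4},
  {"x": 0.001,"y": -0.001,"z": 0.119,"spin": 0.005,"fingers": -0.4},
  {"x": 0.001,"y": -0.001,"z": 0.119,"spin": 0.005,"fingers": -1},
  {"x": 0.001,"y": -0.001,"z": 0.119,"spin": 0.005,"fingers": -1},
  {"x": 0.001,"y": -0.001,"z": 0.119,"spin": 0.005,"fingers": -1},
  {"x": 0.001,"y": -0.001,"z": 0.119,"spin": 0.005,"fingers": -1},
])

```text
time_s: 46.38
tcp_pos: [0.3749, 0.214, 0.0771]
eef_rot: [-179.9, 0.0, -85.2]
contact_force: [0.9, 0.3, 3.4]
gripper_width: 0.0102
gripper_force: 35.0
```

Emit:
drive_tool([
  {"x": 0,"y": -0.01,"z": 0,"spin": 0,"fingers": -1},
  {"x": 0,"y": -0.03,"z": 0,"spin": 0,"fingers": -1},
  {"x": 0,"y": -0.05,"z": 0,"spin": 0,"fingers": -1},
  {"x": 0,"y": -0.07,"z": 0,"spin": 0,"fingers": -1},
  {"x": 0,"y": -0.09,"z": 0,"spin": 0,"fingers": -1},
  {"x": 0,"y": -0.11,"z": 0,"spin": 0,"fingers": -1},
  {"x": 0,"y": -0.13,"z": 0,"spin": 0,"fingers": -1},
  {"x": 0,"y": -0.145,"z": 0,"spin": 0,"fingers": -1},
  {"x": 0,"y": -0.156,"z": 0,"spin": 0,"fingers": -1},
  {"x": 0,"y": -0.163,"z": 0,"spin": 0,"fingers": -1},
])

```text
time_s: 47.62
tcp_pos: [0.5385, 0.2281, 0.0771]
eef_rot: [-179.9, 0.1, -85.2]
contact_force: [-1.4, 3.7, 5.4]
gripper_width: 0.0101
gripper_force: 35.0
```

Emit:
drive_tool([
  {"x": 0,"y": 0,"z": 0,"spin": 0,"fingers": -1},
  {"x": 0,"y": 0,"z": 0,"spin": 0,"fingers": -1},
])

```text
time_s: 47.88
tcp_pos: [0.5379, 0.228, 0.0771]
eef_rot: [-179.9, 0.1, -85.2]
contact_force: [0.7, 3.8, 5.3]
gripper_width: 0.01
gripper_force: 35.0
```

No stop force yet, so I push on a little.

Emit:
drive_tool([
  {"x": 0,"y": -0.003,"z": 0,"spin": 0,"fingers": -1},
  {"x": 0,"y": -0.005,"z": 0,"spin": 0,"fingers": -1},
  {"x": 0,"y": -0.005,"z": 0,"spin": 0,"fingers": -1},
])

```text
time_s: 48.25
tcp_pos: [0.5423, 0.2284, 0.0771]
eef_rot: [-179.9, 0.1, -85.2]
contact_force: [0.0, 4.9, 6.4]
gripper_width: 0.01
gripper_force: 35.0
```

The first picture had an orange strip behind the face, so the drawer started slightly ajar. I continue to the stop.

Emit:
drive_tool([
  {"x": 0,"y": -0.003,"z": 0,"spin": 0,"fingers": -1},
  {"x": 0,"y": -0.006,"z": 0,"spin": 0,"fingers": -1},
  {"x": 0,"y": -0.006,"z": 0,"spin": 0,"fingers": -1},
])

```text
time_s: 48.62
tcp_pos: [0.5426, 0.2283, 0.0769]
eef_rot: [179.5, -0.0, -85.3]
contact_force: [-28.0, 11.0, 25.5]
gripper_width: 0.0098
gripper_force: 35.0
```

Emit:
drive_tool([
  {"x": 0,"y": -0.003,"z": 0,"spin": 0,"fingers": -1},
  {"x": 0,"y": -0.003,"z": 0,"spin": 0,"fingers": -1},
])

```text
time_s: 48.88
tcp_pos: [0.5427, 0.2281, 0.0768]
eef_rot: [179.3, -0.1, -85.3]
contact_force: [-39.5, 13.5, 33.6]
gripper_width: 0.01
gripper_force: 35.0
```

It hit the stop at x=0.5427. I relax the push, release and retract.

Emit:
drive_tool([
  {"x": 0,"y": 0.004,"z": 0,"spin": 0,"fingers": -1},
  {"x": 0,"y": 0.008,"z": 0,"spin": 0,"fingers": -1},
  {"x": 0,"y": 0.008,"z": 0,"spin": 0,"fingers": -0.55},
  {"x": 0,"y": 0.008,"z": 0,"spin": 0,"fingers": -0.55},
  {"x": 0,"y": 0.008,"z": 0,"spin": 0,"fingers": -0.55},
  {"x": 0,"y": 0.008,"z": -0.02,"spin": 0,"fingers": -0.55},
  {"x": 0,"y": 0.008,"z": -0.06,"spin": 0,"fingers": -0.55},
  {"x": 0,"y": 0.008,"z": -0.11,"spin": 0,"fingers": -0.5},
  {"x": 0.04,"y": 0.03,"z": -0.11,"spin": 0,"fingers": -0.3},
  {"x": 0.09,"y": 0.06,"z": -0.11,"spin": 0,"fingers": -0.2},
])

```text
time_s: 50.12
tcp_pos: [0.4985, 0.133, 0.1866]
eef_rot: [-180.0, 0.0, -85.2]
contact_force: [0.5, -0.7, 0.1]
gripper_width: 0.0329
gripper_force: 0.0
```

```bash
python3 - <<'E'
from h import *
s=sensors.get_state(); print(s['tcp_pos'],s['eef_rot'],s['contact_force'],s['gripper_width'])
c=cap('top','t10.png')
im=cv2.imread('pics/t10.png')
h=cv2.resize(im[165:225,170:310],None,fx=5,fy=5,interpolation=cv2.INTER_CUBIC)
d=cv2.resize(im[205:250,345:445],None,fx=7,fy=6.5,interpolation=cv2.INTER_CUBIC)
cv2.imwrite('pics/t10c.png',cv2.convertScaleAbs(np.vstack([h,d]),alpha=1.5))
E
```

```text
[0.49846281 0.13297003 0.18656902] [-1.79991219e+02  5.24053396e-04 -8.52039400e+01] [ 0.51775321 -0.67990103  0.05258141] 0.03287410532747209
```

View pics/t10c.png

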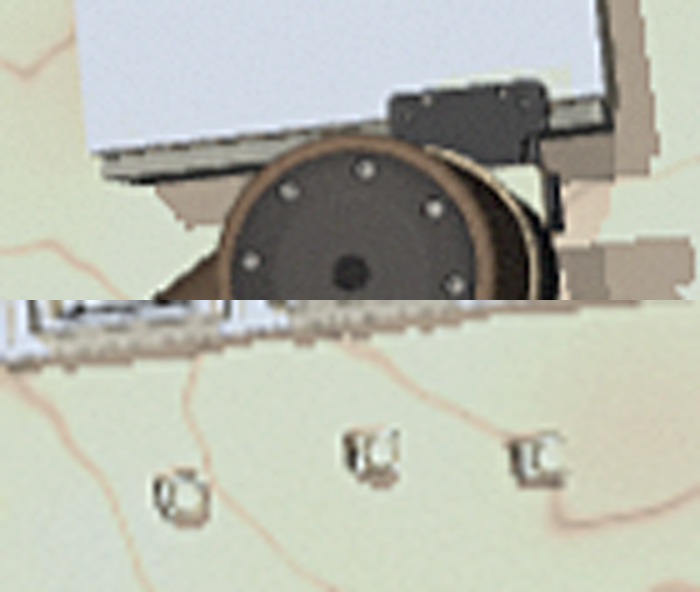

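The drawer is shut, with no orange strip left behind the face. The dies are unmoved, at crop pixels (183,497), (372,455) and (540,460). From here I measure numerically.

```bash
cat >> h.py <<'E'
def dieblobs(c,box):
    x0,x1,y0,y1=box; im=np.asarray(c['pixels'])[y0:y1,x0:x1]
    bg=cv2.medianBlur(im,25); df=cv2.absdiff(im,bg).max(2)
    m=cv2.morphologyEx((df>22).astype(np.uint8),cv2.MORPH_CLOSE,np.ones((3,3)))
    n,l,s,ce=cv2.connectedComponentsWithStats(m)
    return [(ce[i]+[x0,y0],s[i]) for i in range(1,n) if 15<s[i,4]<250]
def boxpx(c,P,h=14):
    u,v=map(int,proj(c,P)); return (u-h,u+h,v-h,v+h)
def finddie(P):
    c=cap('top');d=cap('side'); out=[]
    for k in(c,d):
        b=dieblobs(k,boxpx(k,[*P[:2],.02])); out.append(b); print([(np.round(q,1),w[2:]) for q,w in b])
    if out[0] and out[1]:
        f=lambda b:max(b,key=lambda t:t[1][4])[0]
        print('tri',tri(c,f(out[0]),d,f(out[1])),'onz top',onz(c,*f(out[0]),.02),'onz side',onz(d,*f(out[1]),.02))
E
python3 - <<'E'
from h import *
for P in((.4476,-.1506),(.469,-.2344),(.463,-.3067)): finddie(P)
E
```

```text
[(array([370.5, 235.2]), array([ 8,  9, 47], dtype=int32))]
[(array([287.1, 260.2]), array([11, 13, 94], dtype=int32))]
tri (array([ 0.44715858, -0.14972149,  0.00514003]), np.float64(0.00155617204674502)) onz top [ 0.44836756 -0.14817296  0.02      ] onz side [ 0.4465518  -0.16078821  0.02      ]
[(array([397.4, 228.9]), array([ 8,  9, 51], dtype=int32))]
[(array([296.6, 284.2]), array([10, 15, 96], dtype=int32))]
tri (array([ 0.46468931, -0.2337175 ,  0.00381244]), np.float64(8.981011759699498e-06)) onz top [ 0.46495939 -0.23099927  0.02      ] onz side [ 0.46452324 -0.24419217  0.02      ]
[(array([420.6, 229.5]), array([ 9,  9, 47], dtype=int32))]
[(array([297.7, 308.5]), array([ 11,  13, 109], dtype=int32))]
tri (array([ 0.45995614, -0.30607551,  0.00128003]), np.float64(0.0012648196534494661)) onz top [ 0.46095238 -0.30194187  0.02      ] onz side [ 0.45925518 -0.31654568  0.02      ]
```

```bash
python3 - <<'E'
from h import *
go([.4477,-.150,.12],-84.6)
E
```

```text
{'x': 0.2789, 'y': 0.075, 'z': 0.0665, 'spin': -0.011}
```

Emit:
drive_tool([
  {"x": 0.05,"y": 0.014,"z": 0,"spin": -0.01,"fingers": 0.1},
  {"x": 0.1,"y": 0.028,"z": 0,"spin": -0.01,"fingers": 0.1},
  {"x": 0.15,"y": 0.04,"z": 0,"spin": -0.01,"fingers": 0.1},
  {"x": 0.2,"y": 0.055,"z": 0.02,"spin": -0.01,"fingers": 0.1},
  {"x": 0.25,"y": 0.068,"z": 0.04,"spin": -0.01,"fingers": 0.1},
  {"x": 0.279,"y": 0.075,"z": 0.065,"spin": -0.01,"fingers": 0.1},
  {"x": 0.279,"y": 0.075,"z": 0.09,"spin": -0.01,"fingers": 0.1},
  {"x": 0.279,"y": 0.075,"z": 0.11,"spin": -0.01,"fingers": 0.1},
  {"x": 0.279,"y": 0.075,"z": 0.11,"spin": -0.01,"fingers": 0.1},
  {"x": 0.279,"y": 0.075,"z": 0.11,"spin": -0.01,"fingers": 0.1},
])

```text
time_s: 51.72
tcp_pos: [0.4479, -0.1503, 0.077]
eef_rot: [-180.0, -0.0, -84.6]
contact_force: [-0.6, -0.4, -0.2]
gripper_width: 0.0481
gripper_force: 0.0
```

```bash
python3 - <<'E'
from h import *
print(sensors.get_state()['contact_force'])
finddie((.4477,-.150)) if 0 else go([.4477,-.150,.033],-84.6)
E
```

```text
[-0.59847345 -0.36462112 -0.19706525]
{'x': -0.0003, 'y': 0.0002, 'z': 0.044, 'spin': -0.0002}
```

Emit:
drive_tool([
  {"x": 0,"y": 0,"z": 0.02,"spin": 0,"fingers": 0.1},
  {"x": 0,"y": 0,"z": 0.036,"spin": 0,"fingers": 0.1},
  {"x": 0,"y": 0,"z": 0.044,"spin": 0,"fingers": 0.1},
  {"x": 0,"y": 0,"z": 0.044,"spin": 0,"fingers": -1},
  {"x": 0,"y": 0,"z": 0.044,"spin": 0,"fingers": -1},
  {"x": 0,"y": 0,"z": 0.044,"spin": 0,"fingers": -1},
  {"x": 0,"y": 0,"z": 0.044,"spin": 0,"fingers": -1},
  {"x": 0,"y": 0,"z": 0.044,"spin": 0,"fingers": -1},
], newtons=15)

```text
time_s: 52.72
tcp_pos: [0.4475, -0.1505, 0.033]
eef_rot: [-179.9, -0.0, -84.7]
contact_force: [0.0, -0.0, 5.9]
gripper_width: 0.0174
gripper_force: 15.0
```

Gripped at 17.4 mm. I lift it and move over the left jar.

Emit:
drive_tool([
  {"x": 0,"y": 0,"z": -0.02,"spin": 0,"fingers": -1},
  {"x": 0,"y": 0,"z": -0.06,"spin": 0,"fingers": -1},
  {"x": 0,"y": 0,"z": -0.1,"spin": 0,"fingers": -1},
  {"x": -0.01,"y": -0.05,"z": -0.11,"spin": 0,"fingers": -1},
  {"x": -0.02,"y": -0.1,"z": -0.11,"spin": 0,"fingers": -1},
  {"x": -0.021,"y": -0.121,"z": -0.11,"spin": 0,"fingers": -1},
  {"x": -0.021,"y": -0.121,"z": -0.11,"spin": 0,"fingers": -1},
  {"x": -0.021,"y": -0.121,"z": -0.11,"spin": 0,"fingers": -1},
])

```text
time_s: 53.72
tcp_pos: [0.5646, -0.1185, 0.142]
eef_rot: [179.9, 0.0, -84.7]
contact_force: [-0.2, -0.8, 0.2]
gripper_width: 0.0176
gripper_force: 15.0
```

```bash
python3 - <<'E'
from h import *
s=sensors.get_state();print(s['contact_force'],s['gripper_width'])
go([.5663,-.1182,.089],-84.6)
E
```

```text
[-0.21546123 -0.78204176  0.18144946] 0.01759943006986853
{'x': -0.0001, 'y': -0.0018, 'z': 0.053, 'spin': -0.0015}
```

Emit:
drive_tool([
  {"x": 0,"y": -0.002,"z": 0.03,"spin": 0,"fingers": -1},
  {"x": 0,"y": -0.002,"z": 0.048,"spin": 0,"fingers": -1},
  {"x": 0,"y": -0.002,"z": 0.053,"spin": 0,"fingers": -1},
  {"x": 0,"y": -0.002,"z": 0.053,"spin": 0,"fingers": -1},
  {"x": 0,"y": -0.002,"z": 0.053,"spin": 0,"fingers": -0.2},
  {"x": 0,"y": -0.002,"z": 0.053,"spin": 0,"fingers": -0.2},
  {"x": 0,"y": -0.002,"z": 0.053,"spin": 0,"fingers": -0.2},
  {"x": 0,"y": -0.002,"z": 0.02,"spin": 0,"fingers": -0.2},
  {"x": 0,"y": 0,"z": -0.01,"spin": 0,"fingers": 0.1},
])

```text
time_s: 54.85
tcp_pos: [0.5656, -0.1184, 0.1534]
eef_rot: [180.0, -0.0, -84.7]
contact_force: [0.4, 0.7, 0.2]
gripper_width: 0.0404
gripper_force: 0.0
```

```bash
python3 - <<'E'
from h import *
s=sensors.get_state();print(s['gripper_width'],s['tcp_pos'])
for P in((.4477,-.15),(.467,-.2335),(.461,-.305)):
    print(P); finddie(P)
go([.467,-.2335,.12],-84.6)
E
```

```text
0.04041486257143424 [ 0.56563343 -0.11841728  0.15337565]
(0.4477, -0.15)
[(array([361.6, 230.2]), array([12,  5, 28], dtype=int32))]
[(array([293.6, 252.5]), array([12, 10, 59], dtype=int32))]
tri (array([ 0.46609403, -0.12310787,  0.00288993]), np.float64(0.0037429231805825138)) onz top [ 0.46451005 -0.12158967  0.02      ] onz side [ 0.46772742 -0.13647061  0.02      ]
(0.467, -0.2335)
[(array([397.1, 217.1]), array([ 7,  8, 17], dtype=int32)), (array([384.8, 222.3]), array([ 3, 11, 26], dtype=int32)), (array([395.9, 228.1]), array([ 6,  7, 28], dtype=int32))]
[(array([301.2, 285.3]), array([ 18,  16, 119], dtype=int32))]
tri (array([ 0.47219958, -0.23117371, -0.00836675]), np.float64(0.009719524509273329)) onz top [ 0.46775038 -0.22628482  0.02      ] onz side [ 0.47636789 -0.24959803  0.02      ]
(0.461, -0.305)
[(array([420.7, 229.5]), array([ 9,  9, 50], dtype=int32))]
[(array([296.7, 304.1]), array([ 23,  25, 195], dtype=int32))]
tri (array([ 0.45960569, -0.30255933,  0.01824856]), np.float64(0.0028040035187450827)) onz top [ 0.46104134 -0.30220479  0.02      ] onz side [ 0.45820014 -0.30351936  0.02      ]
{'x': 0.1055, 'y': 0.1083, 'z': 0.032, 'spin': -0.0014}
```

Emit:
drive_tool([
  {"x": 0.03,"y": 0.03,"z": 0,"spin": 0,"fingers": 0.1},
  {"x": 0.06,"y": 0.065,"z": 0,"spin": 0,"fingers": 0.1},
  {"x": 0.1,"y": 0.1,"z": 0.02,"spin": 0,"fingers": 0.1},
  {"x": 0.1055,"y": 0.108,"z": 0.05,"spin": 0,"fingers": 0.1},
  {"x": 0.1055,"y": 0.108,"z": 0.08,"spin": 0,"fingers": 0.1},
  {"x": 0.1055,"y": 0.108,"z": 0.08,"spin": 0,"fingers": 0.1},
  {"x": 0.1055,"y": 0.108,"z": 0.08,"spin": 0,"fingers": 0.1},
])

```text
time_s: 56.02
tcp_pos: [0.4683, -0.2335, 0.073]
eef_rot: [180.0, -0.0, -84.6]
contact_force: [-1.4, 0.1, 0.9]
gripper_width: 0.0484
gripper_force: 0.0
```

```bash
python3 - <<'E'
from h import *
go([.467,-.2335,.034],-84.6)
E
```

```text
{'x': -0.0001, 'y': 0.0013, 'z': 0.039, 'spin': -0.0005}
```

Emit:
drive_tool([
  {"x": 0,"y": 0.001,"z": 0.02,"spin": 0,"fingers": 0.1},
  {"x": 0,"y": 0.001,"z": 0.033,"spin": 0,"fingers": 0.1},
  {"x": 0,"y": 0.001,"z": 0.039,"spin": 0,"fingers": 0.1},
  {"x": 0,"y": 0.001,"z": 0.039,"spin": 0,"fingers": -1},
  {"x": 0,"y": 0.001,"z": 0.039,"spin": 0,"fingers": -1},
  {"x": 0,"y": 0.001,"z": 0.039,"spin": 0,"fingers": -1},
  {"x": 0,"y": 0.001,"z": 0.039,"spin": 0,"fingers": -1},
  {"x": 0,"y": 0.001,"z": 0.039,"spin": 0,"fingers": -1},
])

```text
time_s: 57.02
tcp_pos: [0.4672, -0.2336, 0.0339]
eef_rot: [-180.0, -0.0, -84.7]
contact_force: [0.1, 1.1, 3.2]
gripper_width: 0.0181
gripper_force: 15.0
```

```bash
python3 - <<'E'
from h import *
go([.5765,-.2224,.142],-84.6)
E
```

```text
{'x': -0.001, 'y': -0.11, 'z': -0.108, 'spin': -0.001}
```

Emit:
drive_tool([
  {"x": 0,"y": 0,"z": -0.02,"spin": 0,"fingers": -1},
  {"x": 0,"y": 0,"z": -0.06,"spin": 0,"fingers": -1},
  {"x": 0,"y": 0,"z": -0.1,"spin": 0,"fingers": -1},
  {"x": 0,"y": -0.05,"z": -0.108,"spin": 0,"fingers": -1},
  {"x": -0.001,"y": -0.09,"z": -0.108,"spin": 0,"fingers": -1},
  {"x": -0.001,"y": -0.11,"z": -0.108,"spin": 0,"fingers": -1},
  {"x": -0.001,"y": -0.11,"z": -0.108,"spin": 0,"fingers": -1},
  {"x": -0.001,"y": -0.11,"z": -0.108,"spin": 0,"fingers": -1},
])

```text
time_s: 58.02
tcp_pos: [0.5754, -0.2223, 0.1411]
eef_rot: [179.9, 0.0, -84.7]
contact_force: [-0.6, 0.4, -1.0]
gripper_width: 0.0178
gripper_force: 15.0
```

```bash
python3 - <<'E'
from h import *
go([.5765,-.2224,.089],-84.6)
E
```

```text
{'x': 0.0002, 'y': -0.0011, 'z': 0.0521, 'spin': -0.0014}
```

Emit:
drive_tool([
  {"x": 0,"y": -0.001,"z": 0.03,"spin": 0,"fingers": -1},
  {"x": 0,"y": -0.001,"z": 0.047,"spin": 0,"fingers": -1},
  {"x": 0,"y": -0.001,"z": 0.052,"spin": 0,"fingers": -1},
  {"x": 0,"y": -0.001,"z": 0.052,"spin": 0,"fingers": -1},
  {"x": 0,"y": -0.001,"z": 0.052,"spin": 0,"fingers": -0.2},
  {"x": 0,"y": -0.001,"z": 0.052,"spin": 0,"fingers": -0.2},
  {"x": 0,"y": -0.001,"z": 0.052,"spin": 0,"fingers": -0.2},
  {"x": 0,"y": -0.001,"z": 0.02,"spin": 0,"fingers": -0.2},
  {"x": 0,"y": 0,"z": -0.01,"spin": 0,"fingers": 0.1},
])

```text
time_s: 59.15
tcp_pos: [0.5762, -0.2224, 0.1523]
eef_rot: [180.0, -0.0, -84.7]
contact_force: [-0.4, -0.7, 0.3]
gripper_width: 0.0402
gripper_force: 0.0
```

```bash
python3 - <<'E'
from h import *
P=(.461,-.305); finddie(P)
go([*P,.12],-84.6)
E
```

```text
[(array([420.9, 222.4]), array([14, 18, 95], dtype=int32))]
[(array([298.5, 307.7]), array([10, 10, 62], dtype=int32))]
tri (array([ 0.47212406, -0.30684974,  0.00613994]), np.float64(0.020818709456526654)) onz top [ 0.48257494 -0.30388224  0.02      ] onz side [ 0.46162519 -0.31452385  0.02      ]
{'x': 0.0708, 'y': 0.1247, 'z': 0.0349, 'spin': -0.0006}
```

Emit:
drive_tool([
  {"x": 0.02,"y": 0.04,"z": 0,"spin": 0,"fingers": 0.1},
  {"x": 0.05,"y": 0.09,"z": 0,"spin": 0,"fingers": 0.1},
  {"x": 0.071,"y": 0.125,"z": 0.02,"spin": 0,"fingers": 0.1},
  {"x": 0.071,"y": 0.125,"z": 0.05,"spin": 0,"fingers": 0.1},
  {"x": 0.071,"y": 0.125,"z": 0.08,"spin": 0,"fingers": 0.1},
  {"x": 0.071,"y": 0.125,"z": 0.08,"spin": 0,"fingers": 0.1},
  {"x": 0.071,"y": 0.125,"z": 0.08,"spin": 0,"fingers": 0.1},
])

```text
time_s: 60.12
tcp_pos: [0.459, -0.3048, 0.0723]
eef_rot: [-180.0, -0.0, -84.6]
contact_force: [-0.1, 0.2, 1.3]
gripper_width: 0.0478
gripper_force: 0.0
```

```bash
python3 - <<'E'
from h import *
go([.461,-.305,.034],-84.6)
E
```

```text
{'x': 0.0003, 'y': -0.0019, 'z': 0.0383, 'spin': -0.0006}
```

Emit:
drive_tool([
  {"x": 0,"y": -0.002,"z": 0.02,"spin": 0,"fingers": 0.1},
  {"x": 0,"y": -0.002,"z": 0.033,"spin": 0,"fingers": 0.1},
  {"x": 0,"y": -0.002,"z": 0.038,"spin": 0,"fingers": 0.1},
  {"x": 0,"y": -0.002,"z": 0.038,"spin": 0,"fingers": -1},
  {"x": 0,"y": -0.002,"z": 0.038,"spin": 0,"fingers": -1},
  {"x": 0,"y": -0.002,"z": 0.038,"spin": 0,"fingers": -1},
  {"x": 0,"y": -0.002,"z": 0.038,"spin": 0,"fingers": -1},
  {"x": 0,"y": -0.002,"z": 0.038,"spin": 0,"fingers": -1},
])

```text
time_s: 61.12
tcp_pos: [0.4607, -0.3046, 0.034]
eef_rot: [-180.0, -0.0, -84.7]
contact_force: [0.0, -0.1, 3.3]
gripper_width: 0.0177
gripper_force: 15.0
```

```bash
python3 - <<'E'
from h import *
go([.5858,-.3264,.142],-84.6)
E
```

```text
{'x': 0.0334, 'y': -0.1225, 'z': -0.108, 'spin': -0.001}
```

Emit:
drive_tool([
  {"x": 0,"y": 0,"z": -0.02,"spin": 0,"fingers": -1},
  {"x": 0,"y": 0,"z": -0.06,"spin": 0,"fingers": -1},
  {"x": 0,"y": 0,"z": -0.1,"spin": 0,"fingers": -1},
  {"x": 0.015,"y": -0.05,"z": -0.108,"spin": 0,"fingers": -1},
  {"x": 0.03,"y": -0.1,"z": -0.108,"spin": 0,"fingers": -1},
  {"x": 0.033,"y": -0.1225,"z": -0.108,"spin": 0,"fingers": -1},
  {"x": 0.033,"y": -0.1225,"z": -0.108,"spin": 0,"fingers": -1},
  {"x": 0.033,"y": -0.1225,"z": -0.108,"spin": 0,"fingers": -1},
])

```text
time_s: 62.12
tcp_pos: [0.5847, -0.3257, 0.141]
eef_rot: [179.9, 0.0, -84.7]
contact_force: [0.1, 0.5, -0.6]
gripper_width: 0.018
gripper_force: 15.0
```

```bash
python3 - <<'E'
from h import *
go([.5858,-.3264,.089],-84.6)
E
```

```text
{'x': 0.0008, 'y': -0.0011, 'z': 0.052, 'spin': -0.0012}
```

Emit:
drive_tool([
  {"x": 0.001,"y": -0.001,"z": 0.03,"spin": 0,"fingers": -1},
  {"x": 0.001,"y": -0.001,"z": 0.047,"spin": 0,"fingers": -1},
  {"x": 0.001,"y": -0.001,"z": 0.052,"spin": 0,"fingers": -1},
  {"x": 0.001,"y": -0.001,"z": 0.052,"spin": 0,"fingers": -1},
  {"x": 0.001,"y": -0.001,"z": 0.052,"spin": 0,"fingers": -0.2},
  {"x": 0.001,"y": -0.001,"z": 0.052,"spin": 0,"fingers": -0.2},
  {"x": 0.001,"y": -0.001,"z": 0.052,"spin": 0,"fingers": -0.2},
  {"x": 0.001,"y": -0.001,"z": 0.02,"spin": 0,"fingers": -0.2},
  {"x": 0,"y": 0,"z": -0.03,"spin": 0,"fingers": 0},
  {"x": -0.03,"y": 0.02,"z": -0.08,"spin": 0,"fingers": 0},
])

```text
time_s: 63.38
tcp_pos: [0.5632, -0.2986, 0.2224]
eef_rot: [180.0, -0.0, -84.7]
contact_force: [0.3, 0.4, -0.0]
gripper_width: 0.0432
gripper_force: 0.0
```

Emit:
drive_tool([
  {"x": -0.05,"y": 0.01,"z": 0,"spin": 0,"fingers": 0},
  {"x": -0.1,"y": 0.02,"z": 0,"spin": 0,"fingers": 0},
  {"x": -0.15,"y": 0.03,"z": 0,"spin": 0,"fingers": 0},
  {"x": -0.2,"y": 0.04,"z": 0,"spin": 0,"fingers": 0},
  {"x": -0.25,"y": 0.05,"z": 0,"spin": 0,"fingers": 0},
  {"x": -0.3,"y": 0.06,"z": 0,"spin": 0,"fingers": 0},
  {"x": -0.35,"y": 0.07,"z": 0,"spin": 0,"fingers": 0},
  {"x": -0.4,"y": 0.08,"z": 0,"spin": 0,"fingers": 0},
  {"x": -0.45,"y": 0.09,"z": 0,"spin": 0,"fingers": 0},
  {"x": -0.45,"y": 0.09,"z": 0,"spin": 0,"fingers": 0},
])

```text
time_s: 64.62
tcp_pos: [0.4307, 0.1445, 0.2221]
eef_rot: [-179.9, 0.1, -84.4]
contact_force: [-0.3, -1.0, 0.9]
gripper_width: 0.044
gripper_force: 0.0
```

```bash
python3 - <<'E'
from h import *
c=cap('top','tf.png'); d=cap('side','sf.png')
a=cv2.imread('pics/s9.png').astype(int); b=cv2.imread('pics/sf.png').astype(int)
t0=cv2.imread('pics/t6.png').astype(int); t=cv2.imread('pics/tf.png').astype(int)
# jars: change since all jars were empty (side), and jar rim position; dies on the counter
for n,J in(('L',(.5663,-.1185)),('M',(.5763,-.2224)),('R',(.5857,-.3262))):
    for k,x,y in(('side',a,b),('top',t0,t)):
        cam=d if k=='side' else c
        u,v=proj(cam,[*J,.03]); u,v=int(u),int(v)
        g=np.abs(x-y).max(2)[v-14:v+15,u-14:u+15]; ys,xs=np.where(g>25)
        print(n,k,'changed px',len(xs),'at',(round(xs.mean()+u-14,1),round(ys.mean()+v-14,1)) if len(xs) else None,
              np.round(onz(cam,xs.mean()+u-14,ys.mean()+v-14,.03)[:2]-J,3) if len(xs) else '')
    # rim white pixels compared to before, side view
    u,v=proj(d,[*J,.066]);u,v=int(u),int(v)
    W=lambda z:np.argwhere(z.min(2)[v-30:v+30,u-30:u+30]>125).mean(0)
    print('  rim',W(a),W(b))
for P in((.4477,-.15),(.467,-.2335),(.461,-.305)): print('die left at',P,[len(dieblobs(k,boxpx(k,[*P,.02],10))) for k in(c,d)])
T0=cv2.imread('pics/top0.png').astype(int)
for n,bx in(('bowl',(470,525,205,255)),('spat',(130,170,200,275)),('cast',(395,430,138,168))):
    x0,x1,y0,y1=bx; print(n,(np.abs(T0-t).max(2)[y0:y1,x0:x1]>40).sum())
print(sensors.get_state()['tcp_pos'])
E
```

```text
L side changed px 41 at (np.float64(325.9), np.float64(240.6)) [-0.     0.002]
L top changed px 51 at (np.float64(359.1), np.float64(197.6)) [-0.003  0.002]
  rim [21.40443506 26.83051742] [20.32878953 25.5348964 ]
M side changed px 59 at (np.float64(335.9), np.float64(270.1)) [-0.001 -0.001]
M top changed px 456 at (np.float64(396.3), np.float64(191.3)) [ 0.003 -0.008]
  rim [31.66472643 24.73806752] [34.41071429 18.84375   ]
R side changed px 82 at (np.float64(347.1), np.float64(305.0)) [-0.002 -0.006]
R top changed px 442 at (np.float64(430.8), np.float64(186.9)) [ 0.004 -0.011]
  rim [32.84368071 29.59090909] [32.70797721 28.68945869]
die left at (0.4477, -0.15) [0, 0]
die left at (0.467, -0.2335) [0, 0]
die left at (0.461, -0.305) [0, 0]
bowl 0
spat 0
cast 0
[0.43113036 0.14219312 0.22178959]
```

Each jar holds a die-sized new blob within about 1 cm of its centre, no dies are left on the counter, and the bystanders are unchanged. One last check that the drawer is shut, then I hand in.

```bash
python3 - <<'E'
from h import *
for f in('top0','tf'):
    t=cv2.imread(f'pics/{f}.png').astype(int)[175:215,180:300]
    print(f,'orange px',((t[...,2]-t[...,0])>35).sum())
for f in('side0','sf'):
    t=cv2.imread(f'pics/{f}.png').astype(int)[115:205,295:345]
    o=(t[...,2]-t[...,0])>45; print(f,'orange px',o.sum())
E
```

```text
top0 orange px 153
tf orange px 0
side0 orange px 65
sf orange px 0
```

```bash
python3 -c "
from plant import r
print(r.close_job())"
```

```text
the job is handed in; nothing more can be done
None
```

I handed the job in: my last checks showed the drawer fully shut with all three stoppers inside, one die in each seated jar, and the bowl, spatula and cast unmoved; no verdict was returned.

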